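# Weigh down a freshly glued model wing and tailplane

## Robot

A 6-joint arm with a two-finger parallel gripper is mounted at the origin on the work surface. World frame = base frame: x ahead of the robot, y to its left, z up, the work surface at z = 0. Lengths are in m, angles in degrees, forces in N, time in s.
With the tool pointing down it reaches from about 0.25 to 0.725 m from the base axis. Payload 9.7 kg.
Tool frame: the origin (TCP) lies at the very end of the fingers, on their centre line; the grasp point (between the pads) lies 19 mm behind it; x points along the fingers, z is the direction in which the jaws open and shut, and the axes are right-handed (so a half turn about x gives the same grasp; the last joint's range is limited). The gripper opens to 85 mm and grips with 20 to 120 N. Pads are 22 mm wide; open, the fingers measure 114 mm over their backs; the gripper's body (76 mm by 85 mm) begins 54 mm behind the grasp point. The pads swing forward as they close: fully open they stand 13 mm farther back than shut.
Start: joints at [-72.88, 4.979, 10.078, 95.1, 0, 90], TCP at [0.162, -0.526, 0.231] pointing down, gripper open.
Joint ranges: [-179.16, 179.16], [-48.56, 103.87], [-65.8, 70.77], [-126.05, 130.52], [-82.76, 87.17], [-180, 180]. Speed limits (degrees/s): [127.2, 127.2, 147.25, 180, 180, 180].

## Interface

Orientations are given as [roll, pitch, yaw] about the fixed x, y, z axes, in that order (R = Rz(yaw) Ry(pitch) Rx(roll)).
In Python, from workcell import sensors, vision, job_done gives the robot as it stands.
- The arm moves only by the tool carry_out, never from a script. Its argument "increments" is a list of rows, each a list of 7 numbers: the turn, a rotation vector about the tool's x, y, z in degrees, then the shift along the tool's x, y, z in mm, then the opening in per cent of the stroke, from 0 (shut) to 100 (fully open). A call has 1 to 12 rows; each row shifts and turns the commanded pose from where the row before left it, along the tool's axes as they then stand; what a row does not reach is not made up. A row lasts 1/8 s, in which the tool goes at most 62.5 mm and 10.7 degrees, less where a joint would pass 70% of its speed; a pose out of reach is approached as far as the arm can. A call is refused whole if a number of a shift passes 62.5 or a number of a turn 10.7, either way. A call with a gripper value outside its range is refused whole. The fingers move at their own pace and stop on an object; "squeeze" is the grip in N (left out, the last holds). Time passes only in rows, so rows that do not move let the fingers close. It gives the time, the measured TCP pose, the force and the opening at its end, in the units of the state.
- sensors.get_obs(): the state, without advancing time (a new reading comes with each control period).
- vision.camera(name): name is "scene" or "side" or "wrist"; returns the picture (480x640x3 uint8, red, green, blue); there is no depth.
- vision.calibration(name): a dict with "camera_matrix" (3x3 intrinsics, pixels), "extrinsics" (4x4, takes a point from world to camera coordinates); the wrist camera has in their place "mount" (4x4, takes a point from camera to tool coordinates, whose origin is the TCP and whose axes are the tool frame's). Camera axes: x right, y up, looking along -z (the intrinsics and any distortion apply to the point x, -y, -z); pixel columns grow to the right and rows downward; lengths in m; the calibration is good to about 2 mm. A picture is of the moment at which its call begins: read the wrist's pose just before it. calibration takes no time and is no camera call.
- job_done(): hands the job in, once; it reports no verdict.
The state is a dict: "time": time; "q": joint angles; "qd": joint speeds; "joint_efforts": joint torques, N m; "ee_pos": TCP position; "tcp_rot": TCP orientation; "wrist_force": force on the tool from outside, world axes, zero at the start; "torque": the same for the moment, N m; "opening": finger opening in m.
Only numpy, scipy, OpenCV 4.12 (cv2) and the standard library are available. Lean on these libraries where they do the work, as an engineer would, in place of code of your own. Each camera call takes 0.05 s, during which the arm holds its last target.

## Task

The plywood pieces on the foam wing and tailplane of this model glider have just been glued and must be pressed while they dry. Lay the plywood pressing strip lengthwise along the long brace in the middle of the wing and stand the heavy weight on the middle of the strip, stand one of the two small weights in the middle of the round patch on each wing tip, and lay the steel bar lengthwise along the brace in the middle of the tailplane. Set everything down gently on the soft foam, and leave the glue bottle and the side cutters where they are.

Things in the scene. Friction and masses are not known exactly. Their poses are not given: they have to be found in the camera images.
- wing: White foam wing, fixed on the cork board; 280 mm span (y), chord (x) 90 mm at the middle, 56 mm at the tips, 6 mm thick. Origin: centre of underside, 12 mm over the table; z up. Plywood glued on top (tops 8 mm over origin): brace 90 (y) x 28 (x) mm at x=y=0; round patch of 36 mm diameter on each tip at x=0, y=+112 and -112 mm. Pins at x=+-42, y=+-62 mm, 9 mm above the foam. May lie nearer or farther than the tailplane. Foam dents at 60 N.
- tailplane: White foam tailplane, the smaller foam piece, fixed on the same board; 172 mm span (y), chord (x) 60 mm at the middle, 36 mm at the tips, 6 mm thick. Origin: centre of underside, 12 mm over the table; z up. Plywood brace on top, 55 (y) x 22 (x) mm at x=y=0, its top 8 mm over the origin. Pins at x=+-27, y=+-46 mm, 9 mm above the foam. Foam dents at 60 N.
- strip: Plywood pressing strip, a loose flat board 100 mm long (its x) by 44 mm wide (its y) by 12 mm thick (z), about 35 g, lying flat on the table beside the building board. Origin at the centre of its underside.
- weight_heavy: The heavy weight: upright steel cylinder of 38 mm diameter and 50 mm height with a knob of 20 mm diameter on a neck above it, 70 mm tall in all, about 500 g. Origin at the centre of its underside, z up.
- weight_small_a: One of two equal small weights (either may go on either tip): upright steel cylinder of 22 mm diameter and 30 mm height with a knob of 13 mm diameter on a neck above it, 43 mm tall in all, about 100 g. Origin at the centre of its underside, z up.
- weight_small_b: The other small weight, the same as weight_small_a.
- bar: Rectangular steel bar weight, 60 mm long (its x), 25 mm wide (its y), 25 mm high (z), about 290 g, lying on the table. Origin at the centre of its underside.
- glue: White glue bottle, 34 mm diameter, 100 mm tall, standing on the table; origin at the centre of its underside. To be left alone.
- side_cutters: Side cutters with dark handles lying on the table, about 125 mm long by 52 mm wide by 14 mm high; origin under their pivot, jaws to its +x, handles to its -x. To be left alone.
There are look-alikes about, which are no part of the job. Leave any green look-alike of the bar alone.

How it is judged (in metres and radians):
At the end, for the whole second after the job is handed in: Strip on the wing brace, bar on the tailplane brace (each within 10 mm in x and y, length within 0.17 rad of the span), heavy weight on the strip within 10 mm of its middle, a small weight on each tip patch within 10 mm in x and y; heights within 3 mm, tilts under 0.1 rad, all at rest (x of strip in the frame of wing between -0.01 and 0.01 m and y of strip in the frame of wing between -0.01 and 0.01 m and z of strip in the frame of wing between 0.005 and 0.011 m and angle between the x axis of strip and the y axis of wing, either way round below 0.17 rad and horizontal distance between weight_heavy and strip below 0.01 m and z of weight_heavy in the frame of strip between 0.009 and 0.015 m and x of bar in the frame of tailplane between -0.01 and 0.01 m and y of bar in the frame of tailplane between -0.01 and 0.01 m and z of bar in the frame of tailplane between 0.005 and 0.011 m and angle between the x axis of bar and the y axis of tailplane, either way round below 0.17 rad and ((x of weight_small_a in the frame of wing between -0.01 and 0.01 m and y of weight_small_a in the frame of wing between 0.102 and 0.122 m and z of weight_small_a in the frame of wing between 0.005 and 0.011 m and x of weight_small_b in the frame of wing between -0.01 and 0.01 m and y of weight_small_b in the frame of wing between -0.122 and -0.102 m and z of weight_small_b in the frame of wing between 0.005 and 0.011 m) or (x of weight_small_a in the frame of wing between -0.01 and 0.01 m and y of weight_small_a in the frame of wing between -0.122 and -0.102 m and z of weight_small_a in the frame of wing between 0.005 and 0.011 m and x of weight_small_b in the frame of wing between -0.01 and 0.01 m and y of weight_small_b in the frame of wing between 0.102 and 0.122 m and z of weight_small_b in the frame of wing between 0.005 and 0.011 m)) and angle between each of strip, weight_heavy, weight_small_a, weight_small_b, bar's own z axis and vertical below 0.1 rad and linear speed of each of strip, weight_heavy, weight_small_a, weight_small_b, bar below 0.02 m/s); the robot touches nothing.
It fails at once if glue bottle shifted by more than 20 mm or knocked over (distance of glue from where it was at the start of the episode above 0.02 m or angle between glue's own z axis and vertical above 0.5 rad).
It fails at once if side cutters shifted by more than 20 mm or knocked over (distance of side_cutters from where it was at the start of the episode above 0.02 m or angle between side_cutters's own z axis and vertical above 0.5 rad).
It fails at once if something is dropped or pressed onto the foam wing with more than 60 N (contact force between wing and anything else above 60 N).
It fails at once if something is dropped or pressed onto the foam tailplane with more than 60 N (contact force between tailplane and anything else above 60 N).
It also fails if it takes over 120 s, if anything falls off the work surface, if the arm or the gripper's body presses on something with over 40 N, if the wrist force passes 120 N, or if a joint passes its speed limit or range.

## Working session

There is one attempt and no reset: what is moved stays moved. The work goes in short steps, Python scripts to look and compute and a tool call to move; the robot and the scene stay as the last step left them, time stands still between calls to the robot, and variables do not carry over. Pictures are saved under pics/ and viewed, and the job is handed in when it is done.

Besides the shell and the picture viewer there is one more tool, called after ">>>" in YAML: its name, and indented under it one key for each argument. carry_out: Moves the arm, as the interface text tells. Its arguments: {"type":"object","properties":{"increments":{"type":"array"},"squeeze":{"type":"number"}},"required":["increments"]}

```bash
mkdir -p pics; ls; python3 - <<'E'
from workcell import sensors, vision
import cv2
o=sensors.get_obs()
print(o)
for n in ("scene","side","wrist"):
    cv2.imwrite(f"pics/{n}0.png",vision.camera(n)[:,:,::-1]); 
    print(n,vision.calibration(n))
E
```

```text
pics
{'time': 0.0, 'q': array([-7.28803317e+01,  5.01146606e+00,  1.00339693e+01,  9.51001328e+01,
       -2.94155948e-03,  9.00000415e+01]), 'qd': array([-0.07085415,  0.06536395, -0.01495923,  0.0210489 ,  0.06481636,
       -0.07254115]), 'joint_efforts': array([ 2.96391670e-03, -5.20394862e+01,  4.64798820e+01,  1.68024190e-02,
        3.42144710e-05,  2.30627251e-06]), 'ee_pos': array([ 0.16181911, -0.52540917,  0.23057522]), 'tcp_rot': array([-177.82993169,   89.92231472,  109.28969703]), 'wrist_force': array([ 0.25940763,  0.58763571, -0.11397739]), 'torque': array([ 0.0078626 ,  0.0056065 , -0.08437617]), 'opening': 0.08517488590873365}
scene {'camera_matrix': array([[534.44659037,   0.        , 313.22377495],
       [  0.        , 534.44659037, 246.88845014],
       [  0.        ,   0.        ,   1.        ]]), 'extrinsics': array([[-0.08186986,  0.99663984, -0.00251943,  0.04048123],
       [-0.76202767, -0.06096776,  0.64466794,  0.35448457],
       [ 0.64234815,  0.05469875,  0.76445857, -1.52048479],
       [ 0.        ,  0.        ,  0.        ,  1.        ]])}
side {'c
[... 259 characters left out ...]
41197, -0.39583842,  0.86354543, -0.20845137],
       [-0.49990284,  0.70448641,  0.50378175, -1.03257242],
       [ 0.        ,  0.        ,  0.        ,  1.        ]])}
wrist {'camera_matrix': array([[342.19144908,   0.        , 319.91933491],
       [  0.        , 342.19144908, 239.32983552],
       [  0.        ,   0.        ,   1.        ]]), 'mount': array([[ 5.33658351e-04,  2.67656620e-01, -9.63514218e-01,
        -1.42803472e-01],
       [-1.69604007e-04,  9.63514366e-01,  2.67656567e-01,
         6.67143636e-02],
       [ 9.99999843e-01,  2.05787101e-05,  5.59583123e-04,
        -4.83444308e-04],
       [ 0.00000000e+00,  0.00000000e+00,  0.00000000e+00,
         1.00000000e+00]])}
```

View pics/scene0.png

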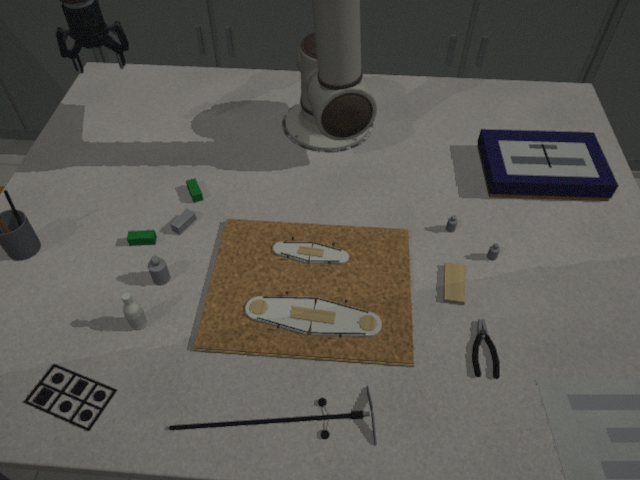

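View pics/side0.png

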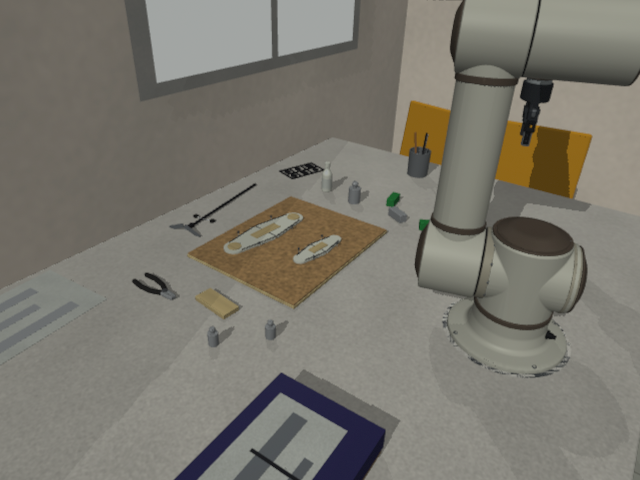

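View pics/wrist0.png

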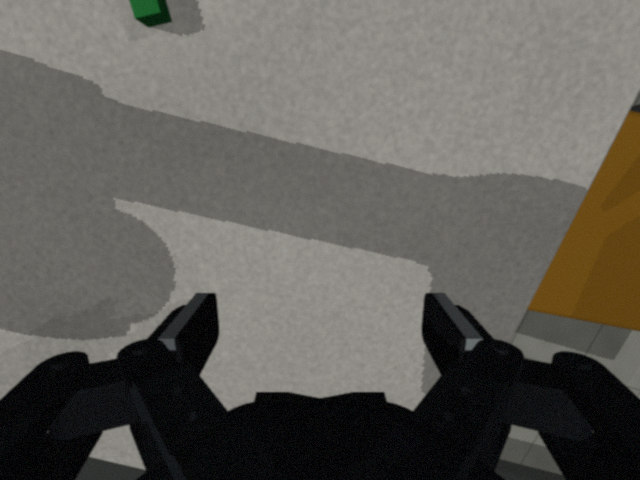

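The scene view shows the wing (centre ~313,316), tailplane (~310,252), bar (grey, ~183,221), heavy weight (~159,270), small weights (~452,224 and ~493,252), strip (~455,283), glue (~133,312) and cutters (~486,350). Next I'll enlarge it to read pixel positions.

```bash
cat > h.py <<'E'
import numpy as np, cv2
from scipy.spatial.transform import Rotation as R
from workcell import sensors, vision
def ray(name,u,v,T=None):
    c=vision.calibration(name);K=c["camera_matrix"]
    d=np.array([(u-K[0,2])/K[0,0],-(v-K[1,2])/K[1,1],-1.0])
    if name=="wrist":
        M=T@c["mount"]
    else: M=np.linalg.inv(c["extrinsics"])
    return M[:3,3],M[:3,:3]@d
def px(name,u,v,z,T=None):
    o,d=ray(name,u,v,T); return o+d*(z-o[2])/d[2]
def proj(name,P,T=None):
    c=vision.calibration(name);K=c["camera_matrix"]
    E=np.linalg.inv(T@c["mount"]) if name=="wrist" else c["extrinsics"]
    p=E[:3,:3]@np.array(P)+E[:3,3]
    return np.array([K[0,0]*p[0]/-p[2]+K[0,2],K[1,1]*p[1]/p[2]+K[1,2]])
def tool():
    o=sensors.get_obs();T=np.eye(4)
    T[:3,:3]=R.from_euler('xyz',o["tcp_rot"],degrees=True).as_matrix();T[:3,3]=o["ee_pos"];return T,o
def plan(xyz,yaw,T=None):
    """yaw: deg, world direction of tool z (jaw axis), tool x down. Prints turn (rotvec tool) & shift in tool axes"""
    T=tool()[0] if T is None else T
    a=np.radians(yaw); z=np.array([np.cos(a),np.sin(a),0]);x=np.array([0,0,-1.]);y=np.cross(z,x)
    Rg=np.column_stack([x,y,z])
    rv=R.from_matrix(T[:3,:3].T@Rg).as_rotvec(degrees=True)
    print("turn",rv.round(2),"shift(after turn)",(Rg.T@(np.array(xyz)-T[:3,3])*1000).round(1),"shift(before)",(T[:3,:3].T@(np.array(xyz)-T[:3,3])*1000).round(1))
E
python3 - <<'E'
from h import *
im=cv2.imread("pics/scene0.png")
cv2.imwrite("pics/c1.png",cv2.resize(im[225:345,200:360+60],None,fx=3.6,fy=3.6,interpolation=cv2.INTER_CUBIC))
cv2.imwrite("pics/c2.png",cv2.resize(im[170:345,110:220],None,fx=3.4,fy=3.4,interpolation=cv2.INTER_CUBIC))
cv2.imwrite("pics/c3.png",cv2.resize(im[200:390,420:520],None,fx=3,fy=3,interpolation=cv2.INTER_CUBIC))
E
```

```text
(no output)
```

View pics/c1.png

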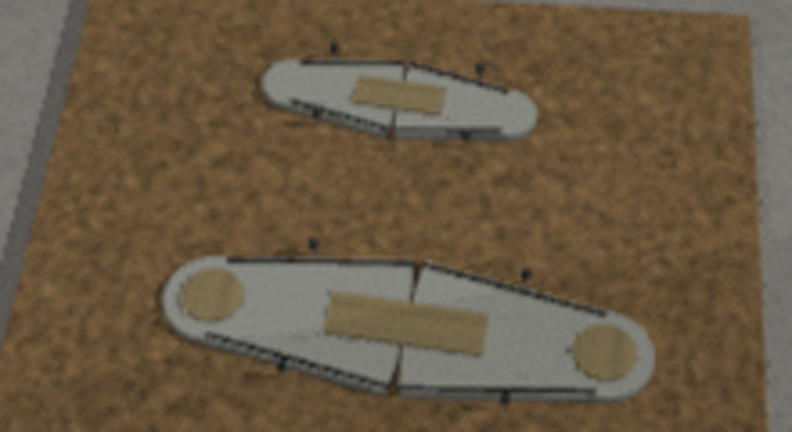

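View pics/c2.png

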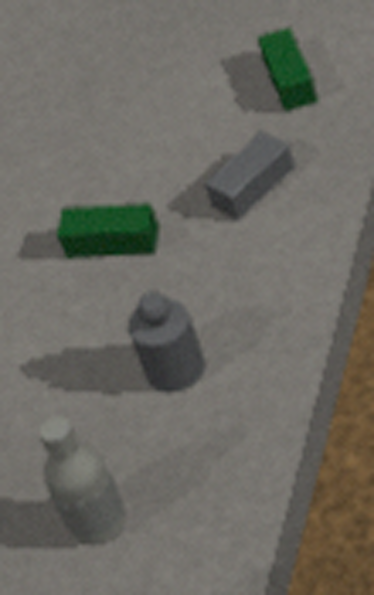

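View pics/c3.png

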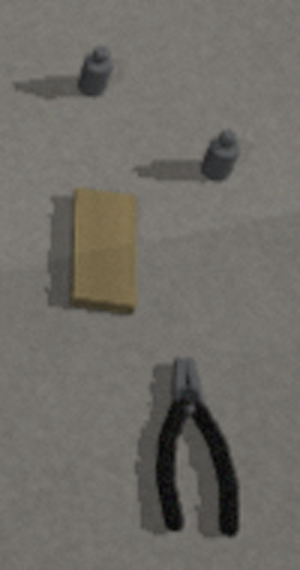

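```bash
python3 - <<'E'
from h import *
def S(c,p,z):
    s,ox,oy=c; return px("scene",p[0]/s+ox,p[1]/s+oy,z)[:2]*1000
A=(3.6,200,225);B=(3.4,110,170);C=(3,420,200)
l,r,m=S(A,(212,293),.02),S(A,(605,352),.02),S(A,(407,323),.02)
d=r-l;print("wing",l,r,m,(l+r)/2,"span",np.linalg.norm(d),np.degrees(np.arctan2(d[1],d[0])))
q=[S(A,p,.02) for p in((357,77),(446,87),(441,115),(352,102))]
print("tail",np.mean(q,0),q); 
print("tail tips",S(A,(262,84),.018),S(A,(537,116),.018))
q=[S(B,p,.025) for p in((263,132),(293,150),(237,201),(208,183))]
print("bar",np.mean(q,0),np.round(q))
print("heavy knob",S(B,(154,303),.07)," base front",S(B,(174,388),0))
print("glue",S(B,(58,428),.1),S(B,(96,540),0))
q=[S(C,p,.012) for p in((78,188),(136,197),(134,305),(73,298))]
print("strip",np.mean(q,0),np.round(q))
print("small",S(C,(100,50),.043),S(C,(228,135),.043))
print("cutters",S(C,(186,390),.01),S(C,(185,360),0.01),S(C,(170,525),.01),S(C,(230,530),.01))
E
```

```text
wing [649.72499822 -98.71521919] [671.03989679 124.43026043] [660.90833248  13.38268712] [660.38244751  12.85752062] span 224.1611696421227 84.54365085139797
tail [495.76987052  -5.23085549] [array([483.23424094, -32.44984605]), array([486.90645985,  23.28043943]), array([509.42033899,  21.77349207]), array([503.5184423 , -33.52750742])]
tail tips [491.93304722 -90.95609533] [503.89162609  80.35523208]
bar [ 425.34524805 -308.40034639] [[ 393. -307.]
 [ 408. -283.]
 [ 458. -310.]
 [ 443. -334.]]
heavy knob [ 583.45652264 -321.55908551]  base front [ 596.46690506 -321.29694857]
glue [ 698.71248174 -337.25275613] [ 710.08429723 -338.03034354]
strip [548.64755293 308.61997408] [[497. 293.]
 [503. 335.]
 [599. 324.]
 [596. 282.]]
small [385.80567575 312.80006897] [464.28385123 398.28408739]
cutters [663.31932402 352.14443853] [639.64400815 354.3034619 ] [763.20722497 330.33892524] [763.62999528 367.30182852]
```

```bash
python3 - <<'E'
from h import *
def S(c,p,z):
    s,ox,oy=c; return px("scene",p[0]/s+ox,p[1]/s+oy,z)[:2]*1000
B=(3.4,110,170)
print([S(B,p,.025).round() for p in((62,208),(154,206),(158,230),(62,232))])
print([S(B,p,.025).round() for p in((259,38),(291,28),(315,92),(285,105))])
T,o=tool();print(T.round(3))
plan([.4254,-.3084,.2],62)
E
```

```text
[array([ 473., -426.]), array([ 467., -364.]), array([ 487., -356.]), array([ 494., -419.])]
[array([ 299., -333.]), array([ 286., -312.]), array([ 351., -280.]), array([ 365., -298.])]
[[-0.     0.956  0.294  0.162]
 [ 0.001  0.294 -0.956 -0.525]
 [-1.    -0.    -0.001  0.231]
 [ 0.     0.     0.     1.   ]]
turn [-1.3488e+02 -3.0000e-02 -6.0000e-02] shift(after turn) [  30.8 -130.8  315.4] shift(before) [  30.9  315.8 -129.9]
```

>>> carry_out:
  increments:
    - [0,0,0,0,53,-22,60]
    - [0,0,0,0,53,-22,60]
    - [0,0,0,0,53,-22,60]
    - [0,0,0,0,53,-22,60]
    - [0,0,0,0,52,-21,60]
    - [0,0,0,0,52,-21,60]
    - [-10.4,0,0,0,0,0,60]
    - [-10.4,0,0,0,0,0,60]
    - [-10.4,0,0,0,0,0,60]
    - [-10.4,0,0,0,0,0,60]
    - [-10.4,0,0,0,0,0,60]
    - [-10.4,0,0,0,0,0,60]
  squeeze: 50

```text
time: 1.65
ee_pos: [0.4255, -0.3083, 0.231]
tcp_rot: [151.5, 90.0, 141.3]
wrist_force: [-0.6, 0.0, -0.8]
opening: 0.0512
```

>>> carry_out:
  increments:
    - [-10.4,0,0,0,0,0,60]
    - [-10.4,0,0,0,0,0,60]
    - [-10.4,0,0,0,0,0,60]
    - [-10.4,0,0,0,0,0,60]
    - [-10.4,0,0,0,0,0,60]
    - [-10.4,0,0,0,0,0,60]
    - [-10.1,0,0,0,0,0,60]
    - [0,0,0,0,0,0,60]

```text
time: 2.65
ee_pos: [0.4255, -0.3083, 0.2311]
tcp_rot: [82.4, 90.0, 144.3]
wrist_force: [-0.2, -1.2, -1.0]
opening: 0.0515
```

```bash
cat >> h.py <<'E'
def snap(n="wrist",f=None,crop=None,k=1):
    T,o=tool(); im=vision.camera(n)[:,:,::-1].copy(); cv2.imwrite("pics/"+f,im); np.save("pics/"+f+".npy",T); return T,o
E
python3 - <<'E'
from h import *
T,o=snap("wrist","w1.png"); print(o["time"],o["ee_pos"],o["q"].round(),o["opening"])
print(proj("wrist",[.4254,-.3084,.025],T))
plan([.4254,-.3084,.2],62)
E
```

```text
2.65 [ 0.42554973 -0.30832145  0.23106739] [-36.   2.   7.  95.  -0.  -8.] 0.051508386008477264
[320.07069886 213.4154585 ]
turn [-0.2   0.   -0.02] shift(after turn) [31.1  0.1 -0.1] shift(before) [31.1  0.1 -0.1]
```

View pics/w1.png

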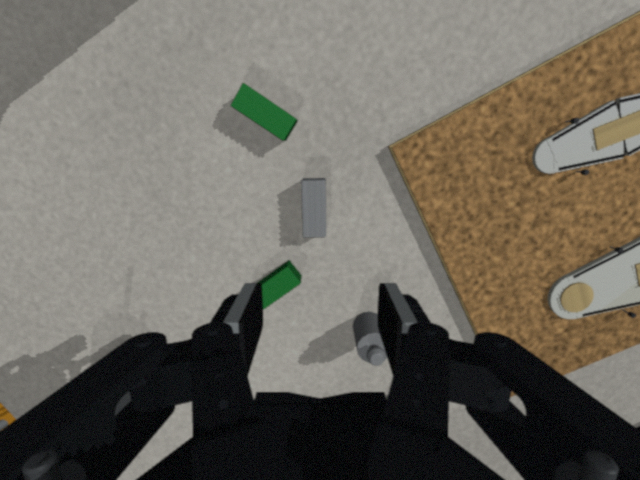

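The bar's top face spans x 302–326 and y 179–238 (centre ~314,208), close to the predicted spot. Next I'll work out the correction.

```bash
python3 - <<'E'
from h import *
T=np.load("pics/w1.png.npy")
P=np.array([px("wrist",u,v,.025,T) for u,v in((302,179),(326,179),(326,237),(303,238))])
print(P.round(4)); c=P.mean(0)
d=(P[0]+P[1]-P[2]-P[3]);print(np.degrees(np.arctan2(d[1],d[0])),np.linalg.norm(d)/2)
c[2]=.005;print(c);plan(c,62)
im=cv2.imread("pics/w1.png");cv2.imwrite("pics/w1c.png",cv2.resize(im[160:260,260:380],None,fx=5,fy=5,interpolation=cv2.INTER_CUBIC))
E
```

```text
[[ 0.3857 -0.3079  0.025 ]
 [ 0.3971 -0.2865  0.025 ]
 [ 0.4507 -0.3148  0.025 ]
 [ 0.4402 -0.3367  0.025 ]]
152.16392913172055 0.06112349721728294
[ 0.41841569 -0.3114832   0.005     ]
turn [-0.2   0.   -0.02] shift(after turn) [226.1   4.8  -6.1] shift(before) [226.1   4.7  -6.2]
```

View pics/w1c.png

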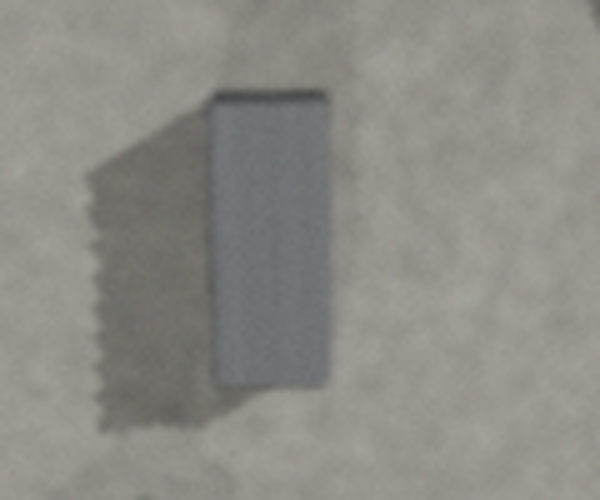

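>>> carry_out:
  increments:
    - [0,0,0,50,5,-6,60]
    - [0,0,0,50,0,0,60]
    - [0,0,0,50,0,0,60]
    - [0,0,0,46,0,0,60]
    - [0,0,0,20,0,0,60]
    - [0,0,0,10,0,0,60]
    - [0,0,0,0,0,0,60]
    - [0,0,0,0,0,0,10]
    - [0,0,0,0,0,0,10]
    - [0,0,0,0,0,0,10]
    - [0,0,0,0,0,0,10]
    - [0,0,0,0,0,0,10]
  squeeze: 50

```text
time: 4.2
ee_pos: [0.4191, -0.3119, 0.0067]
tcp_rot: [-102.1, 89.9, -40.1]
wrist_force: [-0.5, -0.2, 6.4]
opening: 0.0236
```

```bash
python3 - <<'E'
from h import *
T,o=snap("wrist","w2.png"); print(o["time"],o["ee_pos"],o["opening"])
E
```

```text
4.2 [ 0.41910254 -0.31193896  0.00670881] 0.023611682595905965
```

View pics/w2.png

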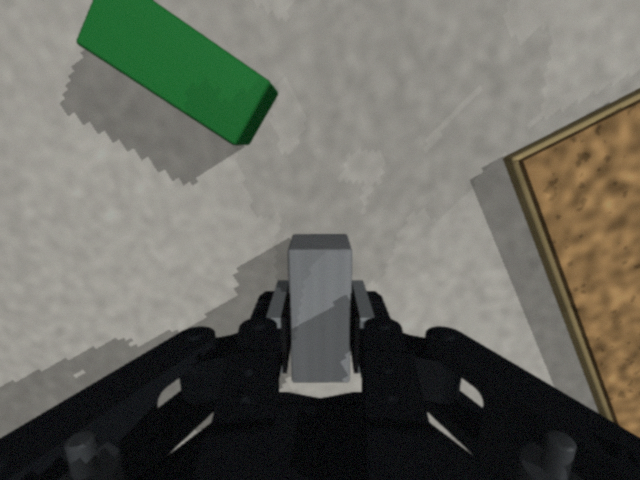

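The bar is held: its top face spans v 247–381 between the pads. I'll check how well it is centred.

```bash
python3 - <<'E'
from h import *
T=np.load("pics/w2.png.npy")
for z in (.025,):
  for u,v in((319,248),(319,381)):
    p=px("wrist",u,v,z,T); print(p, (T[:3,:3].T@(p-T[:3,3])*1000).round(1))
# tail brace
print(proj("scene",[0.4958,-.0052,.02]))
E
```

```text
[ 0.39157595 -0.29803731  0.025     ] [-18.4  30.8  -0.7]
[ 0.44392681 -0.32593376  0.025     ] [-18.2 -28.5  -0.7]
[310.81820431 251.44422413]
```

>>> carry_out:
  increments:
    - [0,0,0,-20,0,0,10]
    - [0,0,0,-60,0,0,10]
    - [0,0,0,-60,0,0,10]
    - [9.4,0,0,0,0,0,10]
    - [9.4,0,0,0,0,0,10]
    - [9.4,0,0,0,0,0,10]
    - [9.4,0,0,0,0,0,10]
    - [9.4,0,0,0,0,0,10]
    - [9.4,0,0,0,0,0,10]
    - [9.4,0,0,0,0,0,10]

```text
time: 5.5
ee_pos: [0.4183, -0.3112, 0.1452]
tcp_rot: [135.1, 90.0, 131.0]
wrist_force: [0.1, 0.2, -2.6]
opening: 0.0236
```

>>> carry_out:
  increments:
    - [0,0,0,0,50,8,10]
    - [0,0,0,0,50,8,10]
    - [0,0,0,0,50,8,10]
    - [0,0,0,0,50,8,10]
    - [0,0,0,0,50,8,10]
    - [0,0,0,0,47,8,10]
    - [0,0,0,0,0,0,10]
    - [0,0,0,0,0,0,10]

```text
time: 6.5
ee_pos: [0.4857, -0.0181, 0.1452]
tcp_rot: [-145.3, 90.0, -149.0]
wrist_force: [-0.8, -0.6, -2.7]
opening: 0.0239
```

```bash
python3 - <<'E'
from h import *
T,o=snap("wrist","w3.png"); print(o["time"],o["ee_pos"],o["opening"],o["wrist_force"])
plan([.4958,-.0052,.14],-4)
im=cv2.imread("pics/w3.png");cv2.imwrite("pics/w3c.png",cv2.resize(im,None,fx=1.25,fy=1.25,interpolation=cv2.INTER_CUBIC))
E
```

```text
6.5 [ 0.48571865 -0.01814643  0.14523936] 0.02388312915898115 [-0.80791824 -0.56789822 -2.67514633]
turn [ 0.19 -0.02  0.01] shift(after turn) [ 5.2 14.2  9.2] shift(before) [ 5.2 14.1  9.2]
```

View pics/w3c.png

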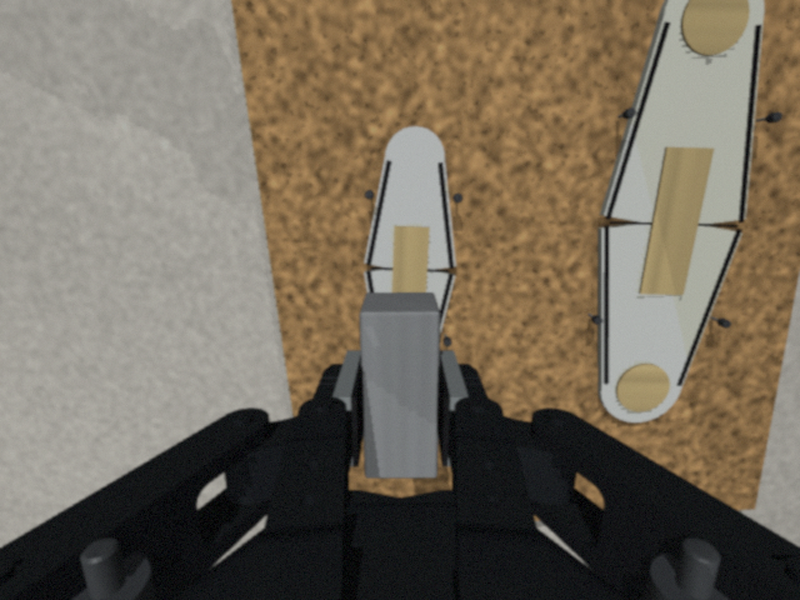

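The tailplane brace's far edge runs (394–430, 226) and its mid seam is at v=270. The wing patches are at (714,22) and (643,387), in the 1.25x picture.

```bash
python3 - <<'E'
from h import *
T=np.load("pics/w3.png.npy")
w=lambda u,v,z: px("wrist",u/1.25,v/1.25,z,T)[:2]*1000
a,b=w(643,387,.02),w(714,22,.02)
d=b-a;print("wing",a,b,(a+b)/2,np.linalg.norm(d),np.degrees(np.arctan2(d[1],d[0])))
q=np.array([w(*p,.02) for p in((664,148),(713,149),(683,297),(640,295))]);print("brace",q.mean(0))
l,r=w(368,270,.018),w(454,270,.018);print("tail mid",l,r,(l+r)/2)
f=w(412,226,.02);print("far end",f, "tip",w(415,127,.018))
# pins: tops
pins=np.array([w(*p,.027) for p in((369,195),(458,198))]);print("pins",pins,pins.mean(0))
E
```

```text
wing [647.09704683 -98.1511727 ] [667.09768143 122.27066533] [657.09736413  12.05974632] 221.32738660477645 84.81529422953592
brace [657.05505258  11.58729794]
tail mid [464.81856436  -4.3517366 ] [519.99102887  -7.96121321] [492.40479662  -6.15647491]
far end [494.63181812  21.98732479] tip [499.78549808  79.37345581]
pins [[470.08964213  42.56558498]
 [522.71933065  37.3772658 ]] [496.40448639  39.97142539]
```

```bash
python3 - <<'E'
from h import *
plan([.494,-.0068,.027],-4.6)
E
```

```text
turn [ 0.79 -0.02  0.01] shift(after turn) [118.2  12.5   7.4] shift(before) [118.2  12.4   7.6]
```

>>> carry_out:
  increments:
    - [0.8,0,0,0,12.5,7.5,10]
    - [0,0,0,40,0,0,10]
    - [0,0,0,40,0,0,10]
    - [0,0,0,22,0,0,10]
    - [0,0,0,8,0,0,10]
    - [0,0,0,3,0,0,10]
    - [0,0,0,3,0,0,10]
    - [0,0,0,2,0,0,10]
    - [0,0,0,0,0,0,10]

```text
time: 7.68
ee_pos: [0.4943, -0.0061, 0.0276]
tcp_rot: [7.1, 90.0, 2.5]
wrist_force: [0.1, -0.1, -3.1]
opening: 0.0239
```

```bash
python3 - <<'E'
from h import *
T,o=snap("side","s1.png"); print(o["time"],o["ee_pos"],o["opening"],o["wrist_force"])
im=cv2.imread("pics/s1.png");cv2.imwrite("pics/s1c.png",cv2.resize(im[170:310,200:400],None,fx=4,fy=4,interpolation=cv2.INTER_CUBIC))
E
```

```text
7.675 [ 0.49434308 -0.00610715  0.02755893] 0.023927663512249096 [ 0.0849822  -0.13046618 -3.07154094]
```

View pics/s1c.png

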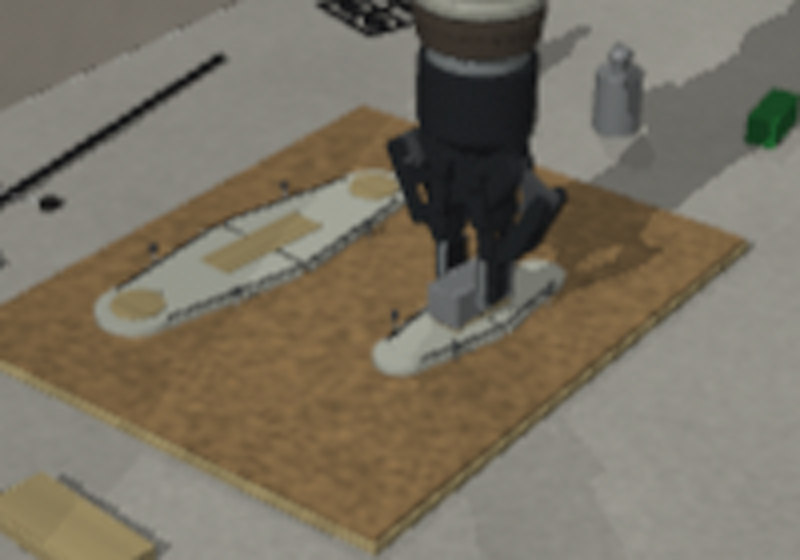

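The bar hangs just above the brace, lengthwise along the tailplane. I'll creep down until it makes contact.

>>> carry_out:
  increments:
    - [0,0,0,0.7,0,0,10]
    - [0,0,0,0.7,0,0,10]
    - [0,0,0,0,0,0,10]

```text
time: 8.1
ee_pos: [0.4944, -0.0061, 0.0267]
tcp_rot: [12.0, 90.0, 7.4]
wrist_force: [-3.5, 0.9, 4.9]
opening: 0.0237
```

>>> carry_out:
  increments:
    - [0,0,0,0,0,0,35]
    - [0,0,0,0,0,0,55]
    - [0,0,0,0,0,0,55]
    - [0,0,0,0,0,0,55]
    - [0,0,0,-30,0,0,55]
    - [0,0,0,-50,0,0,55]
    - [0,0,0,-50,0,0,60]
    - [0,0,0,-50,0,0,70]
    - [0,0,0,0,0,0,70]

```text
time: 9.22
ee_pos: [0.4957, -0.0062, 0.21]
tcp_rot: [3.9, 89.6, -0.7]
wrist_force: [0.7, 0.6, -0.2]
opening: 0.0599
```

```bash
python3 - <<'E'
from h import *
T,o=snap("wrist","w4.png"); print(o["time"],o["ee_pos"],o["opening"])
plan([.5486,.3086,.2],83.6)
im=cv2.imread("pics/w4.png");cv2.imwrite("pics/w4c.png",cv2.resize(im,None,fx=1.25,fy=1.25,interpolation=cv2.INTER_CUBIC))
E
```

```text
9.225 [ 0.49570874 -0.00618276  0.21000303] 0.0598612081765403
turn [-88.18   0.16   0.13] shift(after turn) [  7.5 -18.1 318.8] shift(before) [  7.7 318.1  28.2]
```

View pics/w4c.png

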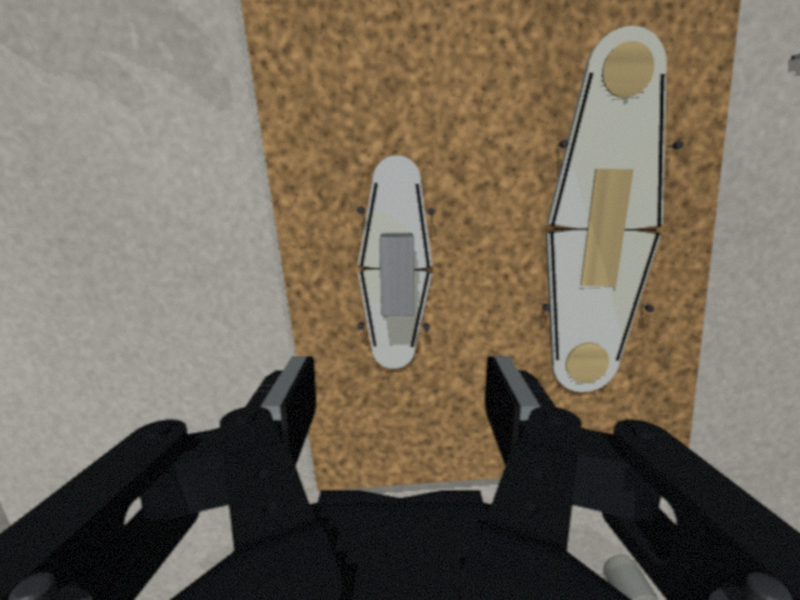

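```bash
python3 - <<'E'
from h import *
T=np.load("pics/w4.png.npy")
w=lambda u,v,z: px("wrist",u/1.25,v/1.25,z,T)[:2]*1000
q=np.array([w(*p,.045) for p in((380,234),(414,234),(414,316),(381,316))]);print("bar",q.mean(0))
d=q[0]+q[1]-q[2]-q[3];print(np.degrees(np.arctan2(d[1],d[0])))
a,b=w(393,368,.018),w(397,156,.018);print("tail tips",a,b,(a+b)/2,np.linalg.norm(b-a),"seam",(w(360,269,.018)+w(432,269,.018))/2)
d=b-a;print(np.degrees(np.arctan2(d[1],d[0])))
a,b=w(587,362,.02),w(628,69,.02);d=b-a
print("wing",a,b,(a+b)/2,np.linalg.norm(d),np.degrees(np.arctan2(d[1],d[0])))
q=np.array([w(*p,.02) for p in((597,169),(633,170),(614,288),(580,286))]);print("brace",q.mean(0))
E
```

```text
bar [493.61219434  -5.81366804]
85.65704146711882
tail tips [482.99214316 -91.02113644] [500.38310435  79.23980106] [491.68762376  -5.89066769] 171.14681525185753 seam [492.60783887  -5.89358351]
84.16786425345215
wing [646.67593725 -98.16418462] [667.41191967 124.18358405] [657.04392846  13.00969972] 223.31258629335704 84.67205010457786
brace [657.12852959  11.67115272]
```

Bar sits within ~2 mm of the tailplane centre. Wing centre is refined to about (657.5, 12.5) mm. Moving on to the strip.

>>> carry_out:
  increments:
    - [0,0,0,0,53,4.7,70]
    - [0,0,0,0,53,4.7,70]
    - [0,0,0,0,53,4.7,70]
    - [0,0,0,0,53,4.7,70]
    - [0,0,0,0,53,4.7,70]
    - [0,0,0,0,53,4.7,70]
    - [-10,0,0,0,0,0,70]
    - [-10,0,0,0,0,0,70]
    - [-10,0,0,0,0,0,70]
    - [-10,0,0,0,0,0,70]
    - [-10,0,0,0,0,0,70]
    - [-10,0,0,0,0,0,70]

```text
time: 10.78
ee_pos: [0.5473, 0.3083, 0.204]
tcp_rot: [153.5, 89.8, -150.8]
wrist_force: [-0.4, 0.0, -1.2]
opening: 0.0598
```

>>> carry_out:
  increments:
    - [-10,0,0,0,0,0,70]
    - [-10,0,0,0,0,0,70]
    - [-8.2,0,0,0,0,0,70]
    - [0,0,0,0,0,0,70]

```text
time: 11.28
ee_pos: [0.5473, 0.3084, 0.2043]
tcp_rot: [126.2, 89.9, -150.2]
wrist_force: [0.1, -1.1, 0.4]
opening: 0.0598
```

```bash
python3 - <<'E'
from h import *
T,o=snap("wrist","w5.png"); print(o["time"],o["ee_pos"],o["opening"],o["q"].round())
plan([.5486,.3086,.2],83.6)
im=cv2.imread("pics/w5.png");cv2.imwrite("pics/w5c.png",cv2.resize(im,None,fx=1.25,fy=1.25,interpolation=cv2.INTER_CUBIC))
E
```

```text
11.275 [0.54732375 0.30835053 0.20432462] 0.05977139993457785 [29. 16. 19. 94. -0. 36.]
turn [-0.16 -0.07 -0.09] shift(after turn) [ 4.6 -1.2  0.3] shift(before) [ 4.6 -1.2  0.3]
```

View pics/w5c.png

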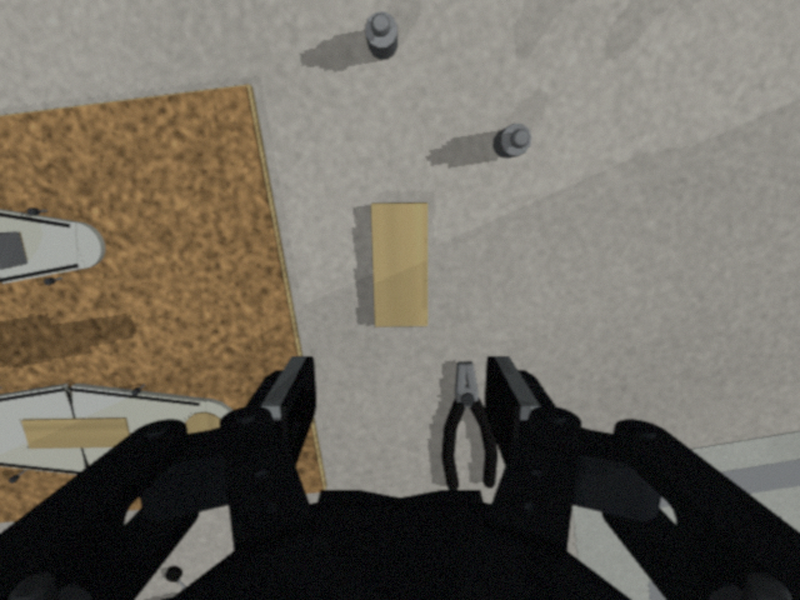

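Strip's top corners are (372,203), (427,204), (427,326) and (375,326). The small weights' knobs are at (380,22) and (518,137), and the cutters lie at (465,370–490).

```bash
python3 - <<'E'
from h import *
T=np.load("pics/w5.png.npy")
w=lambda u,v,z: px("wrist",u/1.25,v/1.25,z,T)[:2]*1000
q=np.array([w(*p,.012) for p in((372,203),(427,204),(427,326),(375,326))]);c=q.mean(0);print("strip",c,q.round())
d=q[0]+q[1]-q[2]-q[3];print(np.degrees(np.arctan2(d[1],d[0])),np.linalg.norm(d)/2)
print("small",w(380,22,.043),w(518,137,.043))
plan([c[0]/1000,c[1]/1000,.003],84,T)
E
```

```text
strip [544.5570305  308.87468797] [[493. 293.]
 [498. 335.]
 [596. 325.]
 [591. 283.]]
174.25407714271378 98.99156978643302
small [382.12246563 314.41250116] [459.59927991 397.58140362]
turn [-0.44 -0.08 -0.11] shift(after turn) [2.013e+02 2.800e+00 2.000e-01] shift(before) [201.3   2.4   0.5]
```

>>> carry_out:
  increments:
    - [-0.4,0,0,50,2.5,0.3,70]
    - [0,0,0,50,0,0,70]
    - [0,0,0,50,0,0,70]
    - [0,0,0,30,0,0,70]
    - [0,0,0,12,0,0,70]
    - [0,0,0,5,0,0,70]
    - [0,0,0,1,0,0,70]
    - [0,0,0,0,0,0,70]
  squeeze: 40

```text
time: 12.32
ee_pos: [0.5459, 0.3095, 0.0091]
tcp_rot: [-54.7, 89.9, 29.3]
wrist_force: [0.9, -0.5, -0.5]
opening: 0.0599
```

>>> carry_out:
  increments:
    - [0,0,0,0,0,0,30]
    - [0,0,0,0,0,0,30]
    - [0,0,0,0,0,0,30]
    - [0,0,0,0,0,0,30]
    - [0,0,0,0,0,0,30]

```text
time: 12.95
ee_pos: [0.5457, 0.3094, 0.0093]
tcp_rot: [-55.4, 89.9, 28.6]
wrist_force: [-1.3, -0.8, 6.5]
opening: 0.0411
```

```bash
python3 - <<'E'
from h import *
T,o=snap("wrist","w6.png"); print(o["time"],o["ee_pos"],o["opening"],o["wrist_force"])
im=cv2.imread("pics/w6.png");cv2.imwrite("pics/w6c.png",cv2.resize(im,None,fx=1.25,fy=1.25,interpolation=cv2.INTER_CUBIC))
E
```

```text
12.95 [0.54569457 0.30940816 0.00928341] 0.04109124879534313 [-1.29520307 -0.75734588  6.54236851]
```

View pics/w6c.png

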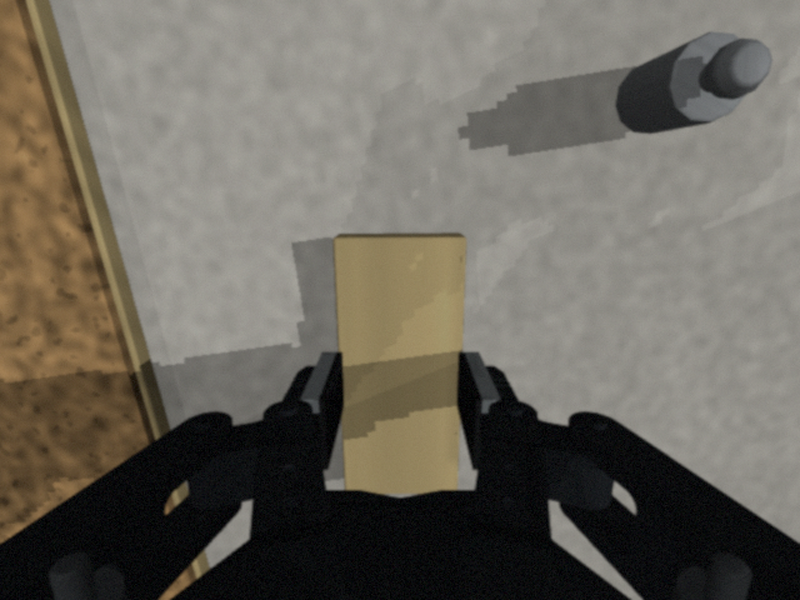

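Strip is between the pads, but the grip may be shallow. I'll reopen, go 5 mm lower and regrip.

>>> carry_out:
  increments:
    - [0,0,0,0,0,0,65]
    - [0,0,0,0,0,0,65]
    - [0,0,0,2.5,0,0,65]
    - [0,0,0,2.5,0,0,65]
    - [0,0,0,0,0,0,65]
    - [0,0,0,0,0,0,65]

```text
time: 13.75
ee_pos: [0.5452, 0.3092, 0.0028]
tcp_rot: [140.6, 90.0, -135.4]
wrist_force: [-0.1, -0.1, -0.7]
opening: 0.0557
```

>>> carry_out:
  increments:
    - [0,0,0,0,0,0,30]
    - [0,0,0,0,0,0,30]
    - [0,0,0,0,0,0,30]
    - [0,0,0,0,0,0,30]
    - [0,0,0,0,0,0,30]

```text
time: 14.38
ee_pos: [0.5454, 0.3093, 0.0032]
tcp_rot: [-56.6, 90.0, 27.4]
wrist_force: [-0.6, 0.4, 5.5]
opening: 0.0428
```

```bash
python3 - <<'E'
from h import *
T,o=snap("side","s2.png"); print(o["time"],o["ee_pos"],o["opening"],o["wrist_force"])
im=cv2.imread("pics/s2.png");cv2.imwrite("pics/s2c.png",cv2.resize(im[250:350,150:290],None,fx=5,fy=5,interpolation=cv2.INTER_CUBIC))
E
```

```text
14.375 [0.5454486  0.30926422 0.0032408 ] 0.04283563141751095 [-0.62396842  0.37638944  5.54730615]
```

View pics/s2c.png

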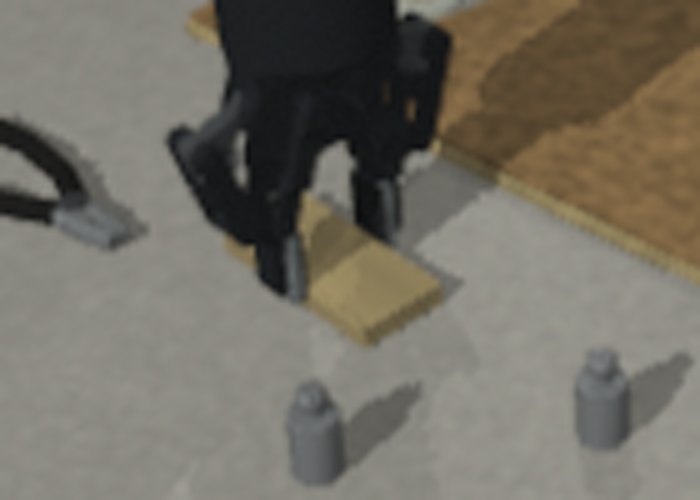

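```bash
python3 - <<'E'
from h import *
T=np.load("pics/w6.png.npy")
for u,v in ((340,237),(463,237)):
  p=px("wrist",u/1.25,v/1.25,.012,T);print((T[:3,:3].T@(p-T[:3,3])*1000).round(1))
T,o=tool(); plan([.6575,.0125,.15],-5.3)
E
```

```text
[ -2.8  51.  -19.4]
[-2.8 51.  20.7]
turn [8.932e+01 4.000e-02 1.000e-02] shift(after turn) [-146.7 -285.2  139. ] shift(before) [-146.8 -142.4 -283.4]
```

>>> carry_out:
  increments:
    - [0,0,0,-15,0,0,30]
    - [0,0,0,-50,0,0,30]
    - [0,0,0,-50,0,0,30]
    - [10,0,0,-32,0,0,30]
    - [10,0,0,0,0,0,30]
    - [10,0,0,0,0,0,30]
    - [10,0,0,0,0,0,30]
    - [10,0,0,0,0,0,30]
    - [10,0,0,0,0,0,30]
    - [10,0,0,0,0,0,30]
    - [10,0,0,0,0,0,30]
    - [9.3,0,0,0,0,0,30]

```text
time: 15.92
ee_pos: [0.5451, 0.3091, 0.1504]
tcp_rot: [-160.0, 90.0, -165.6]
wrist_force: [0.2, 0.1, 0.0]
opening: 0.0426
```

>>> carry_out:
  increments:
    - [0,0,0,0,-47,23,30]
    - [0,0,0,0,-47,23,30]
    - [0,0,0,0,-47,23,30]
    - [0,0,0,0,-47,23,30]
    - [0,0,0,0,-47,23,30]
    - [0,0,0,0,-50,24,30]
    - [0,0,0,0,0,0,30]
    - [0,0,0,0,0,0,30]

```text
time: 16.92
ee_pos: [0.6572, 0.0125, 0.1501]
tcp_rot: [151.1, 90.0, 145.8]
wrist_force: [0.3, 0.5, 0.1]
opening: 0.0428
```

```bash
python3 - <<'E'
from h import *
T,o=snap("wrist","w7.png"); print(o["time"],o["ee_pos"],o["opening"],o["wrist_force"],o["q"].round())
plan([.6575,.0115,.0232],-5.3)
im=cv2.imread("pics/w7.png");cv2.imwrite("pics/w7c.png",cv2.resize(im,None,fx=1.25,fy=1.25,interpolation=cv2.INTER_CUBIC))
E
```

```text
16.925 [0.65723568 0.01252915 0.15006846] 0.04275268537506861 [0.30156401 0.53440612 0.08172224] [ 1. 19. 18. 89.  0. 96.]
turn [ 0.05 -0.01 -0.01] shift(after turn) [126.9  -1.7   0.5] shift(before) [126.9  -1.7   0.5]
```

View pics/w7c.png

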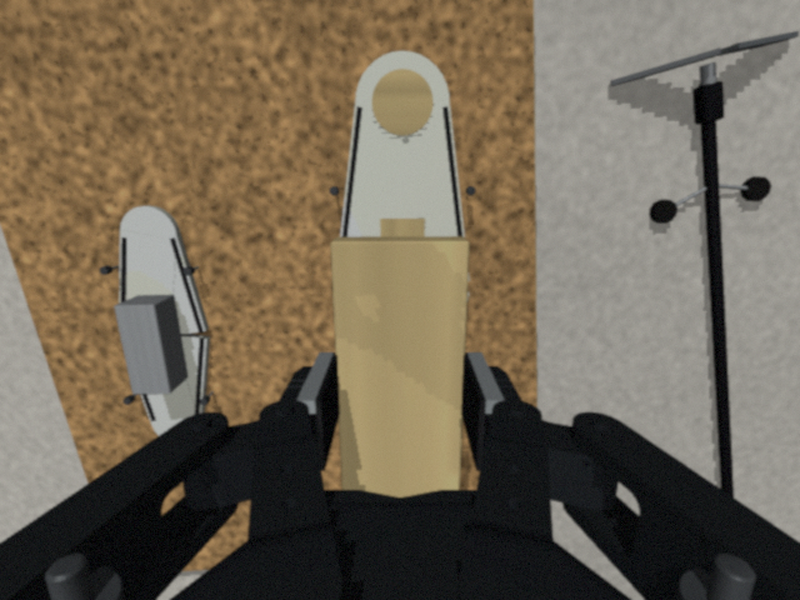

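Strip is aligned with the wing. The far patch is at (402,102) and the strip's far edge is at v≈239.

```bash
python3 - <<'E'
from h import *
T=np.load("pics/w7.png.npy")
t=lambda u,v,z:(T[:3,:3].T@(px("wrist",u/1.25,v/1.25,z,T)-T[:3,3])*1000).round(1)
print("patch",t(402,102,.02),"brace end",t(381,219,.02),t(425,219,.02))
print("strip edge",t(333,239,.1589),t(468,239,.1589))
E
```

```text
patch [130.1 112.3   0. ] brace end [130.1  44.5 -13.1] [130.1  44.5  14.6]
strip edge [ -8.8  50.2 -22.1] [-8.8 50.2 20.2]
```

>>> carry_out:
  increments:
    - [0,0,0,40,-0.7,0.5,30]
    - [0,0,0,40,0,0,30]
    - [0,0,0,25,0,0,30]
    - [0,0,0,12,0,0,30]
    - [0,0,0,5,0,0,30]
    - [0,0,0,2.5,0,0,30]
    - [0,0,0,1,0,0,30]
    - [0,0,0,0,0,0,30]

```text
time: 17.98
ee_pos: [0.6582, 0.0118, 0.025]
tcp_rot: [4.3, 90.0, -1.0]
wrist_force: [0.4, 0.2, -1.0]
opening: 0.043
```

>>> carry_out:
  increments:
    - [0,0,0,0.7,0,0,30]
    - [0,0,0,0.5,0,0,30]
    - [0,0,0,0,0,0,30]

```text
time: 18.35
ee_pos: [0.6579, 0.0118, 0.0233]
tcp_rot: [-3.8, 90.0, -9.1]
wrist_force: [-0.0, -0.4, 0.0]
opening: 0.0428
```

>>> carry_out:
  increments:
    - [0,0,0,0.7,0,0,30]
    - [0,0,0,0,0,0,30]

```text
time: 18.6
ee_pos: [0.6579, 0.0118, 0.0232]
tcp_rot: [1.4, 90.0, -3.9]
wrist_force: [-2.3, -0.5, 6.1]
opening: 0.0426
```

Contact is made gently at about 6 N. Releasing and retreating.

>>> carry_out:
  increments:
    - [0,0,0,0,0,0,55]
    - [0,0,0,0,0,0,65]
    - [0,0,0,0,0,0,65]
    - [0,0,0,0,0,0,65]
    - [0,0,0,-20,0,0,65]
    - [0,0,0,-50,0,0,65]
    - [0,0,0,-50,0,0,65]
    - [0,0,0,-50,0,0,60]
    - [0,0,0,0,0,0,60]

```text
time: 19.73
ee_pos: [0.6595, 0.0119, 0.1993]
tcp_rot: [6.4, 89.5, 1.1]
wrist_force: [0.4, 0.1, -1.1]
opening: 0.0508
```

```bash
python3 - <<'E'
from h import *
T,o=snap("wrist","w8.png"); print(o["time"],o["ee_pos"],o["opening"],o["wrist_force"])
plan([.3821,.3144,.19],80); plan([.4596,.3976,.19],80)
im=cv2.imread("pics/w8.png");cv2.imwrite("pics/w8c.png",cv2.resize(im,None,fx=1.25,fy=1.25,interpolation=cv2.INTER_CUBIC))
E
```

```text
19.725 [0.65946969 0.01188039 0.19927135] 0.050821882806881345 [ 0.42035529  0.0801235  -1.05954231]
turn [-85.28   0.27   0.2 ] shift(after turn) [  6.2 325.  249.9] shift(before) [   4.7  275.8 -303.4]
turn [-85.28   0.27   0.2 ] shift(after turn) [  6.2 263.2 345.3] shift(before) [   5.2  365.8 -233.9]
```

View pics/w8c.png

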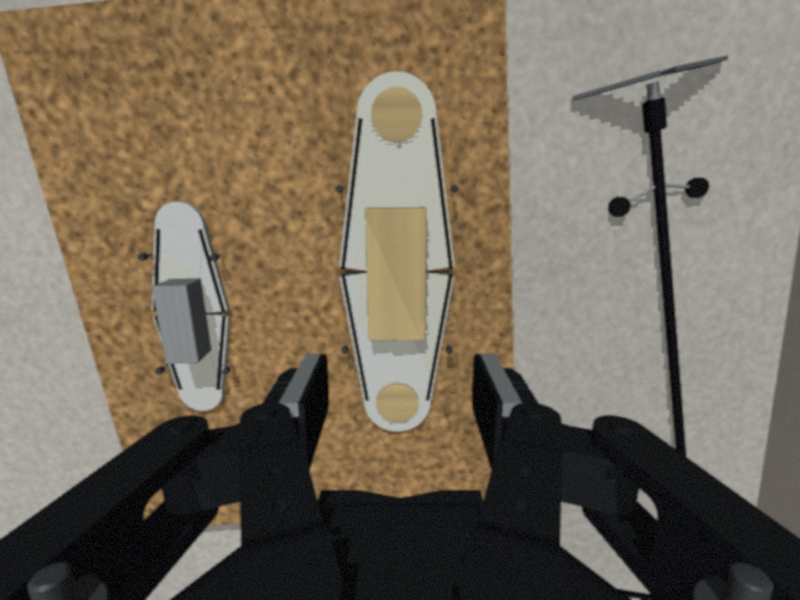

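```bash
python3 - <<'E'
from h import *
T=np.load("pics/w8.png.npy")
w=lambda u,v,z: px("wrist",u/1.25,v/1.25,z,T)[:2]*1000
q=np.array([w(*p,.032) for p in((366,207),(426,207),(424,340),(369,340))]);print("strip",q.mean(0).round(1));d=q[0]+q[1]-q[2]-q[3];print(np.degrees(np.arctan2(d[1],d[0])))
a,b=w(398,402,.02),w(397,115,.02);d=b-a;print(a,b,(a+b)/2,np.linalg.norm(d),np.degrees(np.arctan2(d[1],d[0])))
E
```

```text
strip [657.   11.7]
84.79185274193091
[648.07022032 -98.07682318] [668.16245826 123.67873868] [658.11633929  12.80095775] 222.66393340893637 84.82283259024807
```

Strip is within ~1 mm of the brace centre. Next is the farther small weight; I'll keep the jaw direction, since it's a cylinder.

>>> carry_out:
  increments:
    - [0,0,0,0,46,-29,55]
    - [0,0,0,0,46,-29,55]
    - [0,0,0,0,46,-29,55]
    - [0,0,0,0,46,-29,55]
    - [0,0,0,0,46,-29,55]
    - [0,0,0,0,46,-29,55]
    - [0,0,0,0,46,-29,55]
    - [0,0,0,0,44,-30,55]
    - [0,0,0,40,0,0,55]
    - [0,0,0,0,0,0,55]
    - [0,0,0,0,0,0,55]

```text
time: 21.15
ee_pos: [0.4598, 0.3972, 0.1534]
tcp_rot: [17.7, 90.0, 12.4]
wrist_force: [0.6, 0.9, 0.7]
opening: 0.0467
```

```bash
python3 - <<'E'
from h import *
T,o=snap("wrist","w9.png"); print(o["time"],o["ee_pos"],o["opening"],o["wrist_force"],o["q"].round())
im=cv2.imread("pics/w9.png");cv2.imwrite("pics/w9c.png",cv2.resize(im,None,fx=1.25,fy=1.25,interpolation=cv2.INTER_CUBIC))
E
```

```text
21.15 [0.45976497 0.39723406 0.15340455] 0.0467410980539017 [0.55032662 0.93821766 0.68738333] [ 41.  12.   9.  87.  -0. 136.]
```

View pics/w9c.png

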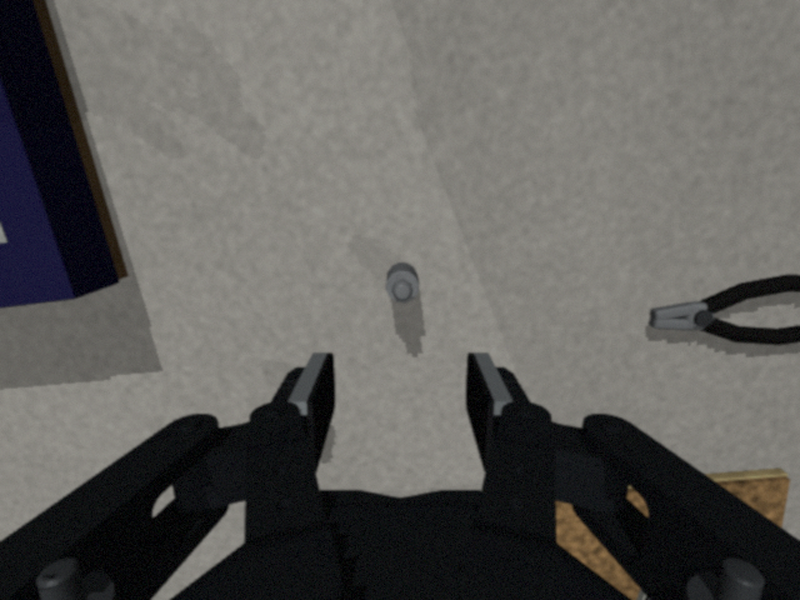

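Weight's knob is at (402,290); the blue box's nearest corner is at (125,275) to the left.

```bash
python3 - <<'E'
from h import *
T=np.load("pics/w9.png.npy")
for n,u,v,z in(("knob",402,289,.043),("base",403,274,.0),("box",125,275,.0),("boxtop",72,298,.06)):
  p=px("wrist",u/1.25,v/1.25,z,T);print(n,p.round(4),(T[:3,:3].T@(p-T[:3,3])*1000).round(1))
E
```

```text
knob [0.4602 0.4012 0.043 ] [1.104e+02 4.000e+00 1.000e-01]
base [0.4611 0.4013 0.    ] [153.4   4.2   1. ]
box [0.2651 0.4188 0.    ] [ 153.4    3.4 -195.8]
boxtop [0.2718 0.4178 0.06  ] [  93.4    3.  -189. ]
```

>>> carry_out:
  increments:
    - [0,0,0,45,4,0.5,55]
    - [0,0,0,45,0,0,55]
    - [0,0,0,30,0,0,55]
    - [0,0,0,15,0,0,55]
    - [0,0,0,8,0,0,55]
    - [0,0,0,3,0,0,55]
    - [0,0,0,0,0,0,5]
    - [0,0,0,0,0,0,5]
    - [0,0,0,0,0,0,5]
    - [0,0,0,0,0,0,5]
    - [0,0,0,0,0,0,5]
    - [0,0,0,0,0,0,5]
  squeeze: 35

```text
time: 22.7
ee_pos: [0.4609, 0.4021, 0.0076]
tcp_rot: [44.3, 89.9, 39.0]
wrist_force: [-0.3, -0.3, 6.2]
opening: 0.0195
```

```bash
python3 - <<'E'
from h import *
T,o=snap("wrist","w10.png"); print(o["time"],o["ee_pos"],o["opening"],o["wrist_force"])
plan([.6685,.124,.12],-5)
im=cv2.imread("pics/w10.png");cv2.imwrite("pics/w10c.png",cv2.resize(im[180:420,220:420],None,fx=2.5,fy=2.5,interpolation=cv2.INTER_CUBIC))
E
```

```text
22.7 [0.46087376 0.40205322 0.00759901] 0.01945434174549931 [-0.26445042 -0.34512374  6.16350013]
turn [-0.28  0.07 -0.07] shift(after turn) [-112.4 -258.9  231.1] shift(before) [-112.4 -257.6  232.5]
```

View pics/w10c.png

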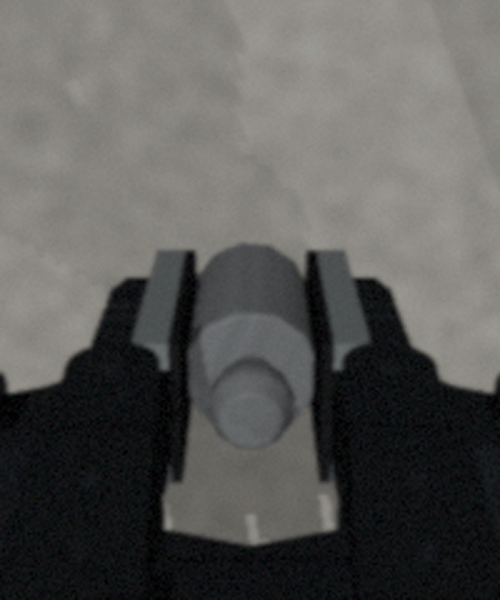

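>>> carry_out:
  increments:
    - [0,0,0,-20,0,0,5]
    - [0,0,0,-50,0,0,5]
    - [0,0,0,-50,0,0,5]
    - [0,0,0,0,-43,39,5]
    - [0,0,0,0,-43,39,5]
    - [0,0,0,0,-43,39,5]
    - [0,0,0,0,-43,39,5]
    - [0,0,0,0,-43,38,5]
    - [0,0,0,0,-43,38,5]
    - [0,0,0,0,0,0,5]
    - [0,0,0,0,0,0,5]

```text
time: 24.12
ee_pos: [0.6675, 0.1234, 0.127]
tcp_rot: [118.8, 90.0, 113.4]
wrist_force: [-1.0, -0.5, -0.9]
opening: 0.0193
```

```bash
python3 - <<'E'
from h import *
T=np.load("pics/w10.png.npy")
for u,v,z in((321,347,.043),(321,342,.043)):
  p=px("wrist",u,v,z,T);print((T[:3,:3].T@(p-T[:3,3])*1000).round(1))
T,o=snap("wrist","w11.png"); print(o["time"],o["ee_pos"],o["opening"],o["wrist_force"])
im=cv2.imread("pics/w11.png");cv2.imwrite("pics/w11c.png",cv2.resize(im,None,fx=1.25,fy=1.25,interpolation=cv2.INTER_CUBIC))
E
```

```text
[-35.4  -1.9  -0.7]
[-35.4   0.1  -0.7]
24.125 [0.66753745 0.12337711 0.12704092] 0.019272530160163993 [-0.9690108  -0.51869692 -0.92161466]
```

View pics/w11c.png

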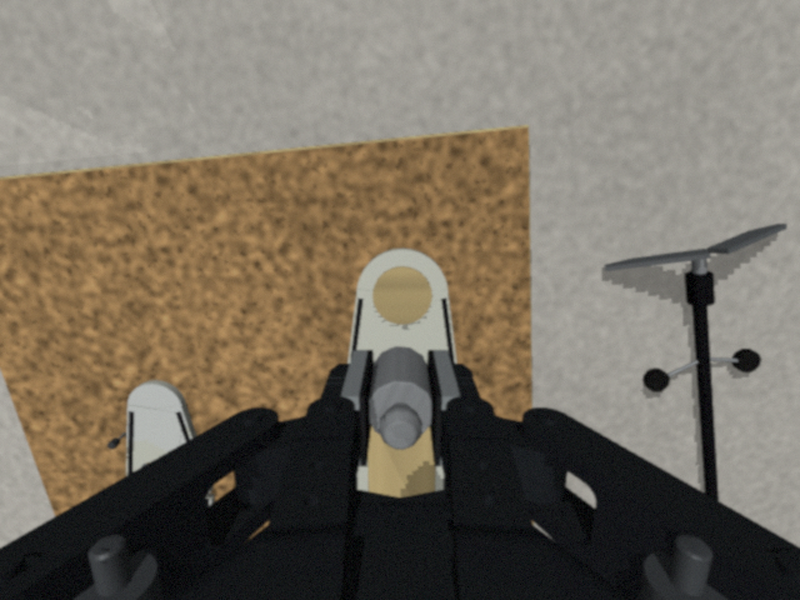

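Patch is centred at (402,295) in this view, and I'll use that to aim.

```bash
python3 - <<'E'
from h import *
T=np.load("pics/w11.png.npy")
p=px("wrist",402/1.25,295/1.25,.02,T);print(p,(T[:3,:3].T@(p-T[:3,3])*1000).round(1))
E
```

```text
[0.66769847 0.12454178 0.02      ] [1.07e+02 1.10e+00 1.00e-01]
```

>>> carry_out:
  increments:
    - [0,0,0,35,1.8,0.4,5]
    - [0,0,0,35,0,0,5]
    - [0,0,0,17,0,0,5]
    - [0,0,0,7,0,0,5]
    - [0,0,0,3,0,0,5]
    - [0,0,0,1,0,0,5]
    - [0,0,0,0,0,0,5]

```text
time: 25.05
ee_pos: [0.6687, 0.1252, 0.0294]
tcp_rot: [15.7, 89.9, 10.4]
wrist_force: [-0.5, -0.2, -1.0]
opening: 0.0195
```

>>> carry_out:
  increments:
    - [0,0,0,0.7,0,0,5]
    - [0,0,0,0.7,0,0,5]
    - [0,0,0,0,0,0,5]

```text
time: 25.42
ee_pos: [0.6684, 0.1251, 0.0276]
tcp_rot: [10.7, 90.0, 5.4]
wrist_force: [-1.2, -0.3, 3.2]
opening: 0.0194
```

Light contact, about 4 N. Releasing.

>>> carry_out:
  increments:
    - [0,0,0,0,0,0,30]
    - [0,0,0,0,0,0,55]
    - [0,0,0,0,0,0,55]
    - [0,0,0,0,0,0,55]
    - [0,0,0,-20,0,0,55]
    - [0,0,0,-40,0,0,55]
    - [0,0,0,-50,0,0,55]
    - [0,0,0,-30,0,0,55]
    - [0,0,0,0,0,0,55]

```text
time: 26.55
ee_pos: [0.6695, 0.1254, 0.172]
tcp_rot: [15.9, 89.6, 10.6]
wrist_force: [0.4, 0.5, -1.5]
opening: 0.0472
```

```bash
python3 - <<'E'
from h import *
T,o=snap("wrist","w12.png"); print(o["time"],o["ee_pos"],o["opening"],o["wrist_force"])
plan([.3825,.3155,.153],-5)
im=cv2.imread("pics/w12.png");cv2.imwrite("pics/w12c.png",cv2.resize(im,None,fx=1.25,fy=1.25,interpolation=cv2.INTER_CUBIC))
E
```

```text
26.55 [0.66948442 0.12538216 0.17195397] 0.04720559541143991 [ 0.42509164  0.52605374 -1.51793047]
turn [-0.28  0.18 -0.05] shift(after turn) [  16.4  164.5 -301.9] shift(before) [  15.6  163.  -302.7]
```

View pics/w12c.png

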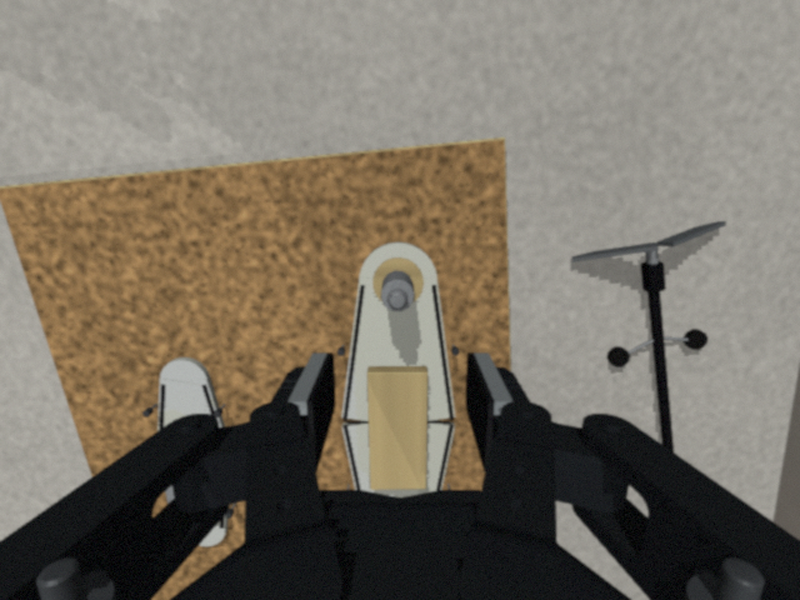

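The small weight stands upright on the +y patch (knob at 398,295). Now for the other one.

>>> carry_out:
  increments:
    - [0,0,0,0,27,-50.5,55]
    - [0,0,0,0,27,-50.5,55]
    - [0,0,0,0,27,-50.5,55]
    - [0,0,0,0,27,-50.5,55]
    - [0,0,0,0,27,-50.5,55]
    - [0,0,0,15,28,-50,55]
    - [0,0,0,0,0,0,55]
    - [0,0,0,0,0,0,55]

```text
time: 27.6
ee_pos: [0.3819, 0.3151, 0.1517]
tcp_rot: [-113.2, 90.0, -118.4]
wrist_force: [-0.3, -0.2, -0.1]
opening: 0.047
```

```bash
python3 - <<'E'
from h import *
T=np.load("pics/w12.png.npy")
print("placed",px("wrist",398/1.25,295/1.25,.063,T).round(4), "patch", px("wrist",398/1.25,284/1.25,.02,T).round(4))
T,o=snap("wrist","w13.png"); print(o["time"],o["ee_pos"],o["opening"],o["wrist_force"])
im=cv2.imread("pics/w13.png");cv2.imwrite("pics/w13c.png",cv2.resize(im,None,fx=1.25,fy=1.25,interpolation=cv2.INTER_CUBIC))
E
```

```text
placed [0.6679 0.1264 0.063 ] patch [0.6676 0.1231 0.02  ]
27.6 [0.38186508 0.31512185 0.15170692] 0.04700916359030989 [-0.34821918 -0.22085209 -0.10155074]
```

View pics/w13c.png

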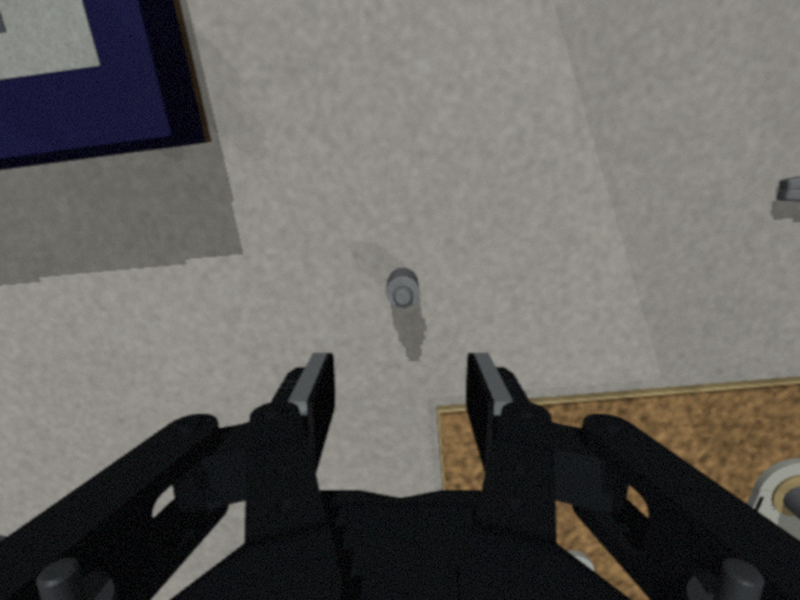

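Weight A's knob is at (402,295). A small y correction, then descend and grip.

>>> carry_out:
  increments:
    - [0,0,0,45,2,0.5,55]
    - [0,0,0,45,0,0,55]
    - [0,0,0,28,0,0,55]
    - [0,0,0,15,0,0,55]
    - [0,0,0,8,0,0,55]
    - [0,0,0,3,0,0,55]
    - [0,0,0,0,0,0,5]
    - [0,0,0,0,0,0,5]
    - [0,0,0,0,0,0,5]
    - [0,0,0,0,0,0,5]
    - [0,0,0,0,0,0,5]
    - [0,0,0,0,0,0,5]

```text
time: 29.15
ee_pos: [0.3832, 0.3177, 0.0091]
tcp_rot: [40.8, 89.9, 35.5]
wrist_force: [0.1, -1.2, 6.2]
opening: 0.0195
```

```bash
python3 - <<'E'
from h import *
T,o=snap("wrist","w14.png"); print(o["time"],o["ee_pos"],o["opening"],o["wrist_force"])
plan([.648,-.0985,.15],-5)
im=cv2.imread("pics/w14.png");cv2.imwrite("pics/w14c.png",cv2.resize(im[180:420,220:420],None,fx=2.5,fy=2.5,interpolation=cv2.INTER_CUBIC))
E
```

```text
29.15 [0.38318376 0.31765727 0.00906698] 0.01945337270741293 [ 0.11444411 -1.19702161  6.23747919]
turn [-0.27  0.07 -0.06] shift(after turn) [-140.9 -391.5  300.1] shift(before) [-141.  -389.9  302.1]
```

View pics/w14c.png

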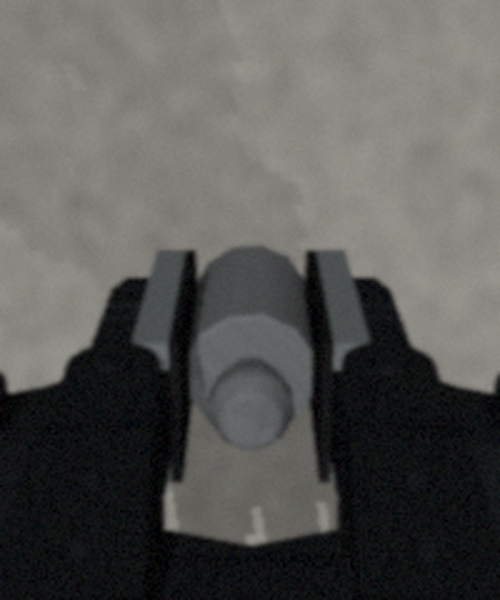

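>>> carry_out:
  increments:
    - [0,0,0,-20,0,0,5]
    - [0,0,0,-60,0,0,5]
    - [0,0,0,-60,0,0,5]
    - [0,0,0,0,-43,33.5,5]
    - [0,0,0,0,-43,33.5,5]
    - [0,0,0,0,-43,33.5,5]
    - [0,0,0,0,-43,33.5,5]
    - [0,0,0,0,-43,33.5,5]
    - [0,0,0,0,-43,33.5,5]
    - [0,0,0,0,-44,33.5,5]
    - [0,0,0,0,-44,33.5,5]
    - [0,0,0,0,-44,33.5,5]

```text
time: 30.7
ee_pos: [0.6477, -0.1004, 0.1479]
tcp_rot: [121.1, 90.0, 115.8]
wrist_force: [1.1, 0.3, -0.9]
opening: 0.0195
```

>>> carry_out:
  increments:
    - [0,0,0,0,0,0,5]
    - [0,0,0,0,0,0,5]

```text
time: 30.95
ee_pos: [0.6467, -0.0988, 0.1475]
tcp_rot: [163.6, 89.9, 158.3]
wrist_force: [1.0, 0.3, -0.8]
opening: 0.0195
```

```bash
python3 - <<'E'
from h import *
T,o=snap("wrist","w15.png"); print(o["time"],o["ee_pos"],o["opening"],o["wrist_force"])
plan([.648,-.0985,.0291],-5)
im=cv2.imread("pics/w15.png");cv2.imwrite("pics/w15c.png",cv2.resize(im,None,fx=1.25,fy=1.25,interpolation=cv2.INTER_CUBIC))
E
```

```text
30.95 [ 0.6467416  -0.09875455  0.14751896] 0.019480385815272824 [ 1.03353029  0.34508621 -0.75844376]
turn [-0.25 -0.03 -0.02] shift(after turn) [118.9  -0.2   1.3] shift(before) [118.9  -0.2   1.4]
```

View pics/w15c.png

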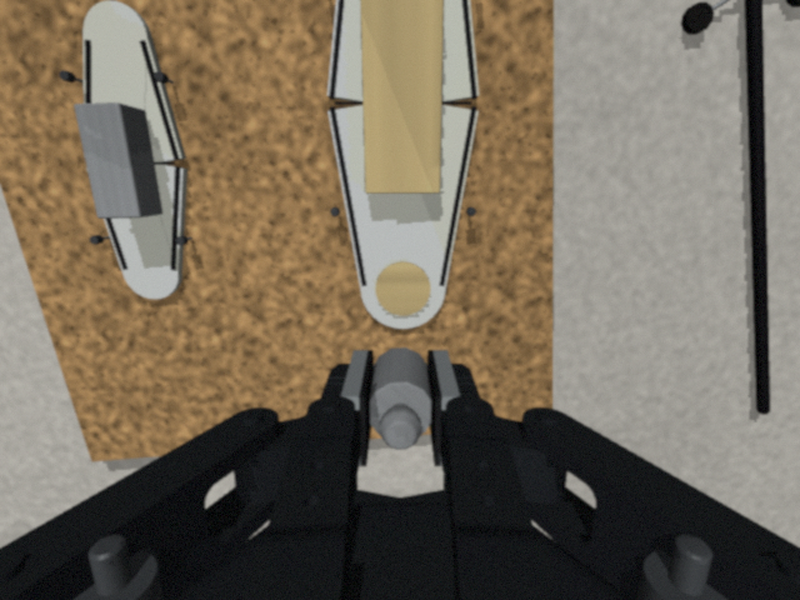

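Patch is centred at (404,289) in this view.

```bash
python3 - <<'E'
from h import *
T=np.load("pics/w15.png.npy")
p=px("wrist",404/1.25,289/1.25,.02,T);print(p,(T[:3,:3].T@(p-T[:3,3])*1000).round(1))
E
```

```text
[ 0.64802183 -0.09909645  0.02      ] [127.5  -0.3   1.5]
```

>>> carry_out:
  increments:
    - [0,0,0,50,0.5,1,5]
    - [0,0,0,35,0,0,5]
    - [0,0,0,20,0,0,5]
    - [0,0,0,8,0,0,5]
    - [0,0,0,3,0,0,5]
    - [0,0,0,1,0,0,5]
    - [0,0,0,0,0,0,5]

```text
time: 31.88
ee_pos: [0.6486, -0.0985, 0.032]
tcp_rot: [-2.8, 89.9, -8.1]
wrist_force: [0.4, -0.6, -1.1]
opening: 0.0197
```

>>> carry_out:
  increments:
    - [0,0,0,1,0,0,5]
    - [0,0,0,1,0,0,5]
    - [0,0,0,0.7,0,0,5]
    - [0,0,0,0,0,0,5]

```text
time: 32.38
ee_pos: [0.6482, -0.0985, 0.0291]
tcp_rot: [-4.5, 90.0, -9.7]
wrist_force: [-1.8, 0.2, 5.4]
opening: 0.0195
```

>>> carry_out:
  increments:
    - [0,0,0,0,0,0,30]
    - [0,0,0,0,0,0,55]
    - [0,0,0,0,0,0,55]
    - [0,0,0,0,0,0,55]
    - [0,0,0,-20,0,0,55]
    - [0,0,0,-40,0,0,55]
    - [0,0,0,-50,0,0,60]
    - [0,0,0,-40,0,0,65]
    - [0,0,0,0,0,0,65]

```text
time: 33.5
ee_pos: [0.6496, -0.0987, 0.1842]
tcp_rot: [-3.3, 89.6, -8.6]
wrist_force: [0.4, -0.4, 0.2]
opening: 0.0555
```

```bash
python3 - <<'E'
from h import *
T,o=snap("wrist","w16.png"); print(o["time"],o["ee_pos"],o["opening"],o["wrist_force"],o["q"])
plan([.580,-.3215,.19],-5)
im=cv2.imread("pics/w16.png");cv2.imwrite("pics/w16c.png",cv2.resize(im,None,fx=1.25,fy=1.25,interpolation=cv2.INTER_CUBIC))
E
```

```text
33.5 [ 0.64956852 -0.098651    0.18417799] 0.05551654160974155 [ 0.35365372 -0.43339921  0.16020192] [-8.63570383e+00  1.89852948e+01  2.12106236e+01  9.17794601e+01
  2.13764420e-04  8.66443228e+01]
turn [-0.28  0.25  0.02] shift(after turn) [  -8.6 -228.1  -49.2] shift(before) [  -8.7 -228.3  -48.1]
```

View pics/w16c.png

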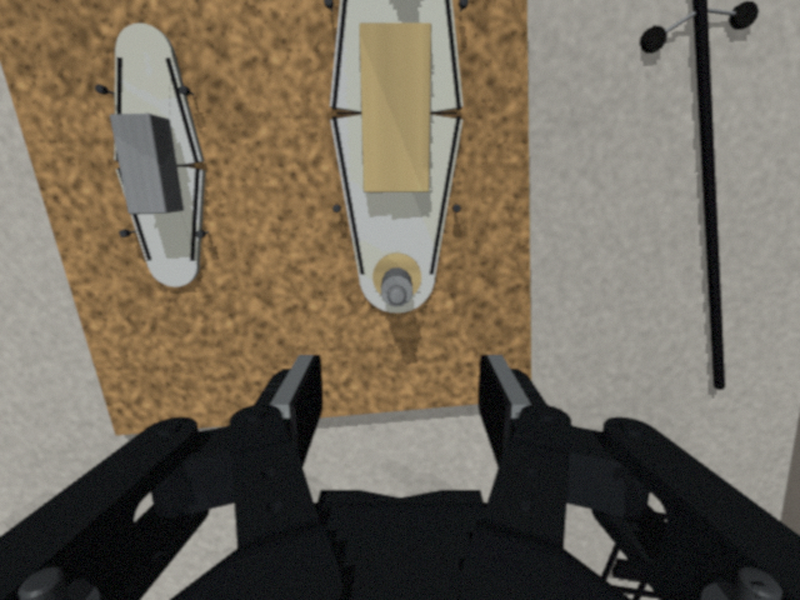

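Second small weight stands on the −y patch (knob at 396,293). Moving to the heavy weight.

>>> carry_out:
  increments:
    - [0,0,0,0,-46,-10,75]
    - [0,0,0,0,-46,-10,75]
    - [0,0,0,0,-46,-10,75]
    - [0,0,0,0,-46,-9,75]
    - [0,0,0,0,-44,-9,75]
    - [0,0,0,0,0,0,75]
    - [0,0,0,0,0,0,75]

```text
time: 34.42
ee_pos: [0.579, -0.3207, 0.1777]
tcp_rot: [143.3, 89.9, 138.0]
wrist_force: [0.1, -0.1, 0.4]
opening: 0.064
```

```bash
python3 - <<'E'
from h import *
T=np.load("pics/w16.png.npy")
print("placed",px("wrist",396/1.25,294/1.25,.063,T).round(4))
T,o=snap("wrist","w17.png"); print(o["time"],o["ee_pos"],o["opening"],o["wrist_force"])
im=cv2.imread("pics/w17.png");cv2.imwrite("pics/w17c.png",cv2.resize(im,None,fx=1.25,fy=1.25,interpolation=cv2.INTER_CUBIC))
E
```

```text
placed [ 0.6466 -0.1004  0.063 ]
34.425 [ 0.57904167 -0.32069677  0.17768415] 0.06400927296699635 [ 0.05300676 -0.12900994  0.36662162]
```

View pics/w17c.png

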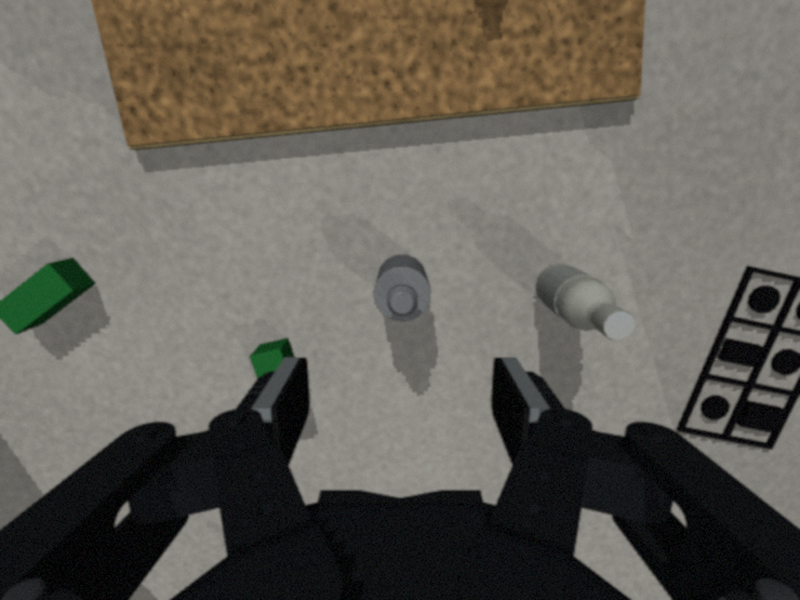

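Knob of the heavy weight is at (403,299); the glue cap is at (618,325).

```bash
python3 - <<'E'
from h import *
T=np.load("pics/w17.png.npy")
for n,u,v,z in(("knob",403,299,.07),("shoulder",403,289,.05),("glue",618,325,.1),("green",272,352,.025)):
  p=px("wrist",u/1.25,v/1.25,z,T);print(n,p.round(4),(T[:3,:3].T@(p-T[:3,3])*1000).round(1))
E
```

```text
knob [ 0.5795 -0.3222  0.07  ] [107.7  -1.5   0.7]
shoulder [ 0.5797 -0.321   0.05  ] [127.7  -0.3   0.8]
glue [ 0.6951 -0.3393  0.1   ] [ 77.6  -7.9 117.3]
green [ 0.478  -0.3663  0.025 ] [152.7 -54.8 -96.2]
```

>>> carry_out:
  increments:
    - [0,0,0,45,-1,0.8,75]
    - [0,0,0,50,0,0,75]
    - [0,0,0,40,0,0,75]
    - [0,0,0,18,0,0,75]
    - [0,0,0,8,0,0,75]
    - [0,0,0,3,0,0,75]
    - [0,0,0,0,0,0,20]
    - [0,0,0,0,0,0,20]
    - [0,0,0,0,0,0,20]
    - [0,0,0,0,0,0,20]
    - [0,0,0,0,0,0,20]
    - [0,0,0,0,0,0,20]
  squeeze: 60

```text
time: 35.98
ee_pos: [0.5804, -0.3225, 0.016]
tcp_rot: [-25.5, 89.9, -30.8]
wrist_force: [-2.3, 0.5, 5.7]
opening: 0.0357
```

```bash
python3 - <<'E'
from h import *
T,o=snap("wrist","w18.png"); print(o["time"],o["ee_pos"],o["opening"],o["wrist_force"])
plan([.6575,.0120,.19],-5)
im=cv2.imread("pics/w18.png");cv2.imwrite("pics/w18c.png",cv2.resize(im[180:420,200:440],None,fx=2.5,fy=2.5,interpolation=cv2.INTER_CUBIC))
E
```

```text
35.975 [ 0.58041057 -0.32249449  0.01597528] 0.03567847169215433 [-2.32945762  0.47029117  5.70682839]
turn [-0.29  0.09  0.05] shift(after turn) [-174.   340.    47.6] shift(before) [-174.2  340.    46.2]
```

View pics/w18c.png

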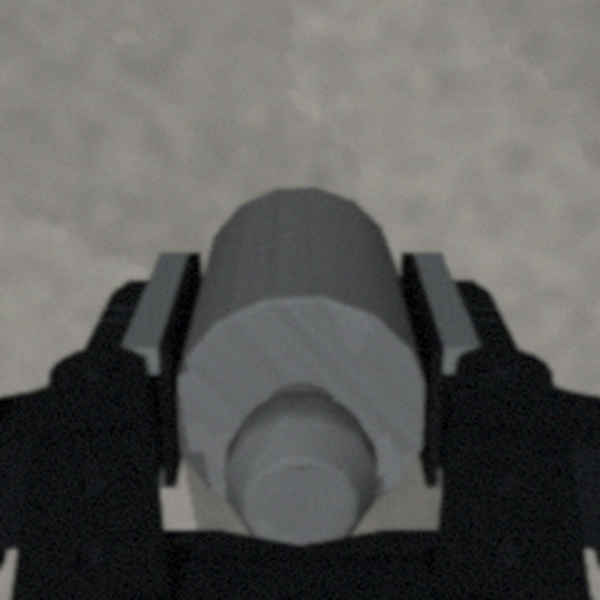

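```bash
python3 - <<'E'
from h import *
T=np.load("pics/w18.png.npy")
for n,u,v,z in(("knob",320.8,381,.07),("shoulder",320.8,342,.05),("shfront",321,299.2,.05)):
  p=px("wrist",u,v,z,T);print(n,p.round(4),(T[:3,:3].T@(p-T[:3,3])*1000).round(1))
E
```

```text
knob [ 0.5794 -0.3239  0.07  ] [-54.   -1.6  -0.8]
shoulder [ 0.5795 -0.3231  0.05  ] [-34.   -0.7  -0.8]
shfront [ 0.5811 -0.3064  0.05  ] [-34.   16.1  -0.7]
```

>>> carry_out:
  increments:
    - [0,0,0,-20,0,0,20]
    - [0,0,0,-50,0,0,20]
    - [0,0,0,-50,0,0,20]
    - [0,0,0,-50,0,0,20]
    - [0,0,0,0,48,6.7,20]
    - [0,0,0,0,49,6.7,20]
    - [0,0,0,0,49,6.7,20]
    - [0,0,0,0,49,6.7,20]
    - [0,0,0,0,49,6.7,20]
    - [0,0,0,0,48,6.7,20]
    - [0,0,0,0,48,6.7,20]
    - [0,0,0,0,0,0,20]

```text
time: 37.52
ee_pos: [0.6582, 0.0156, 0.1848]
tcp_rot: [103.5, 90.0, 98.4]
wrist_force: [-0.3, -0.9, -5.2]
opening: 0.0355
```

```bash
python3 - <<'E'
from h import *
T,o=snap("wrist","w19.png"); print(o["time"],o["ee_pos"],o["opening"],o["wrist_force"])
plan([.6575,.0120,.048],-5)
im=cv2.imread("pics/w19.png");cv2.imwrite("pics/w19c.png",cv2.resize(im,None,fx=1.25,fy=1.25,interpolation=cv2.INTER_CUBIC))
E
```

```text
37.525 [0.6582155  0.01561692 0.18481433] 0.03554605441139177 [-0.29414025 -0.91862374 -5.21827297]
turn [-0.13 -0.01  0.  ] shift(after turn) [136.9  -1.8  -0.3] shift(before) [136.9  -1.8  -0.3]
```

View pics/w19c.png

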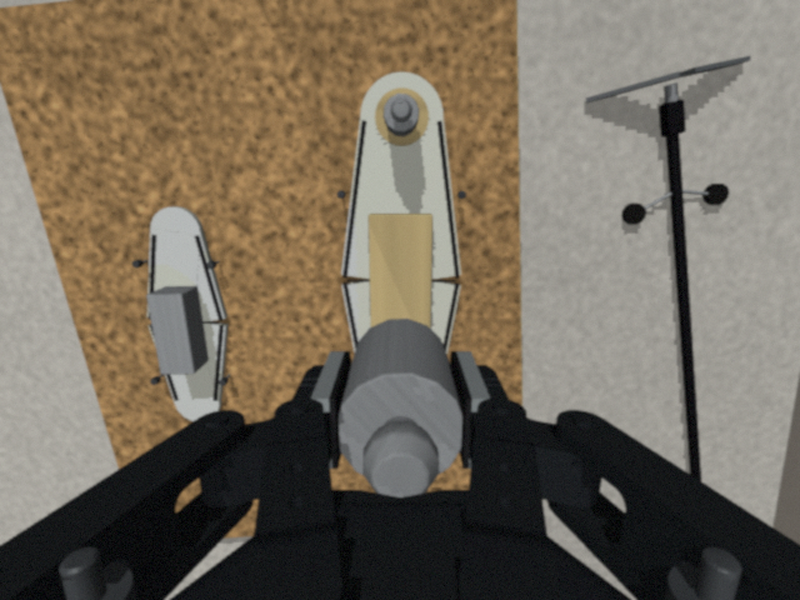

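Strip's far edge is at v=214 (u 369–432), and the heavy weight hangs over the strip's middle.

```bash
python3 - <<'E'
from h import *
T=np.load("pics/w19.png.npy")
for u in(369,432):
  p=px("wrist",u/1.25,213.5/1.25,.032,T);print((T[:3,:3].T@(p-T[:3,3])*1000).round(1))
T,o=tool();print(o["ee_pos"])
E
```

```text
[152.9  46.3 -22.2]
[152.8  46.2  20.6]
[0.65800209 0.01374798 0.18485067]
```

>>> carry_out:
  increments:
    - [0,0,0,40,0,0,20]
    - [0,0,0,45,0,0,20]
    - [0,0,0,30,0,0,20]
    - [0,0,0,12,0,0,20]
    - [0,0,0,5,0,0,20]
    - [0,0,0,2,0,0,20]
    - [0,0,0,0,0,0,20]

```text
time: 38.45
ee_pos: [0.6585, 0.012, 0.0515]
tcp_rot: [5.7, 89.9, 0.5]
wrist_force: [0.4, -0.1, -5.6]
opening: 0.0356
```

>>> carry_out:
  increments:
    - [0,0,0,0,1.5,-0.5,20]
    - [0,0,0,1,0,0,20]
    - [0,0,0,1,0,0,20]
    - [0,0,0,0.7,0,0,20]
    - [0,0,0,0,0,0,20]

```text
time: 39.08
ee_pos: [0.6576, 0.0137, 0.048]
tcp_rot: [31.5, 90.0, 26.2]
wrist_force: [-1.3, 0.3, -1.4]
opening: 0.0353
```

Contact has begun: load dropped from −5.6 to −1.4 N. I'll go a touch lower, then check before releasing.

>>> carry_out:
  increments:
    - [0,0,0,0.5,0,0,20]
    - [0,0,0,0,0,0,20]

```text
time: 39.33
ee_pos: [0.6577, 0.0137, 0.048]
tcp_rot: [16.1, 90.0, 10.8]
wrist_force: [-4.8, 1.2, 4.9]
opening: 0.0352
```

>>> carry_out:
  increments:
    - [0,0,0,0,0,0,45]
    - [0,0,0,0,0,0,65]
    - [0,0,0,0,0,0,70]
    - [0,0,0,0,0,0,70]
    - [0,0,0,-20,0,0,70]
    - [0,0,0,-40,0,0,70]
    - [0,0,0,-50,0,0,70]
    - [0,0,0,-50,0,0,70]
    - [0,0,0,0,0,0,70]

```text
time: 40.45
ee_pos: [0.6591, 0.0137, 0.2139]
tcp_rot: [6.4, 89.5, 1.1]
wrist_force: [0.1, 0.5, -0.5]
opening: 0.0595
```

```bash
python3 - <<'E'
from h import *
T,o=snap("wrist","w20.png"); print(o["time"],o["ee_pos"],o["wrist_force"])
im=cv2.imread("pics/w20.png");cv2.imwrite("pics/w20c.png",cv2.resize(im,None,fx=1.25,fy=1.25,interpolation=cv2.INTER_CUBIC))
E
```

```text
40.45 [0.65913008 0.01367393 0.21387787] [ 0.0931554   0.53517061 -0.49370949]
```

View pics/w20c.png

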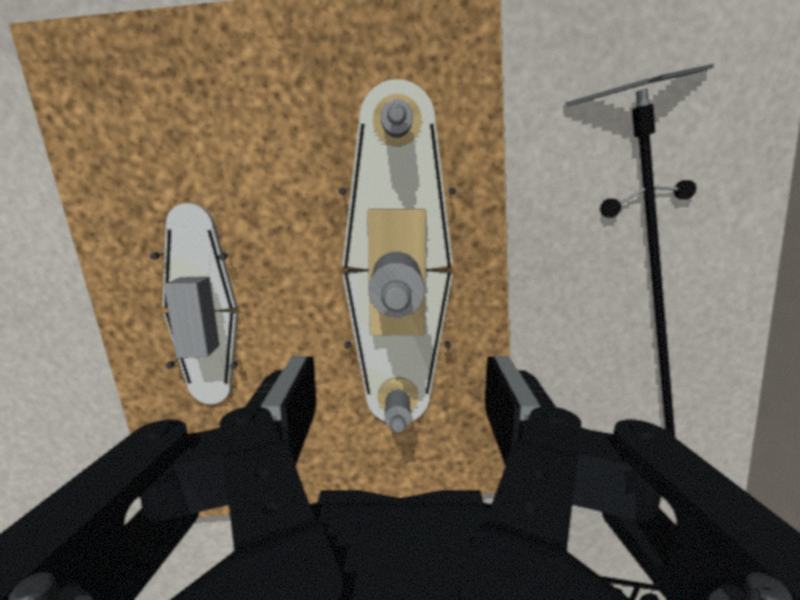

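Everything is in place: heavy knob (397,297), small knobs (396,114) and (399,423), strip corners (368–426, 209–335). Now a numeric check, then I'll move the arm clear for a scene and side look.

>>> carry_out:
  increments:
    - [0,0,0,-50,0,0,70]
    - [0,0,0,-30,0,-50,70]
    - [0,0,0,0,0,-60,70]
    - [0,0,0,0,0,-60,70]
    - [0,0,0,0,0,-60,70]
    - [0,0,0,0,0,0,70]

```text
time: 41.25
ee_pos: [0.4251, 0.035, 0.2881]
tcp_rot: [13.1, 89.9, 7.9]
wrist_force: [0.2, -0.2, 0.4]
opening: 0.0596
```

```bash
python3 - <<'E'
from h import *
T=np.load("pics/w20.png.npy")
w=lambda u,v,z: px("wrist",u/1.25,v/1.25,z,T)[:2]*1000
q=np.array([w(*p,.032) for p in((368,209),(426,209),(424,335),(370,335))]);print("strip",q.mean(0).round(1))
print("heavy",w(397,297,.102).round(1),"small",w(396,114,.063).round(1),w(399,424,.063).round(1))
a=np.radians(84.8);o=np.array([657.7,12.6]);print("want",o,o+112*np.array([np.cos(a),np.sin(a)]),o-112*np.array([np.cos(a),np.sin(a)]))
T,o=snap("scene","sc2.png");snap("side","s3.png");print(o["time"],o["ee_pos"])
im=cv2.imread("pics/sc2.png");cv2.imwrite("pics/sc2c.png",cv2.resize(im[230:350,110:510],None,fx=2,fy=2,interpolation=cv2.INTER_CUBIC))
im=cv2.imread("pics/s3.png");cv2.imwrite("pics/s3c.png",cv2.resize(im[150:300,130:430],None,fx=2.6,fy=2.6,interpolation=cv2.INTER_CUBIC))
E
```

```text
strip [657.1  11.7]
heavy [657.   12.6] small [666.8 122.2] [648.1 -99.6]
want [657.7  12.6] [667.85084898 124.13905264] [647.54915102 -98.93905264]
41.25 [0.4251041  0.03497915 0.28814365]
```

View pics/sc2c.png

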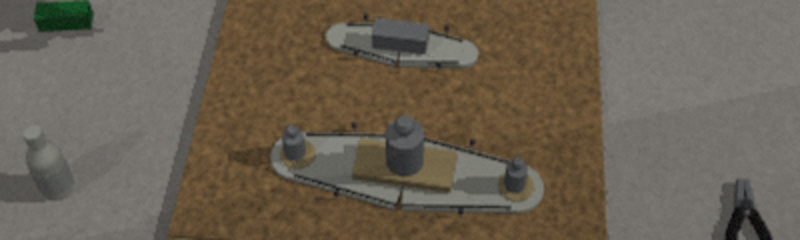

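View pics/s3c.png

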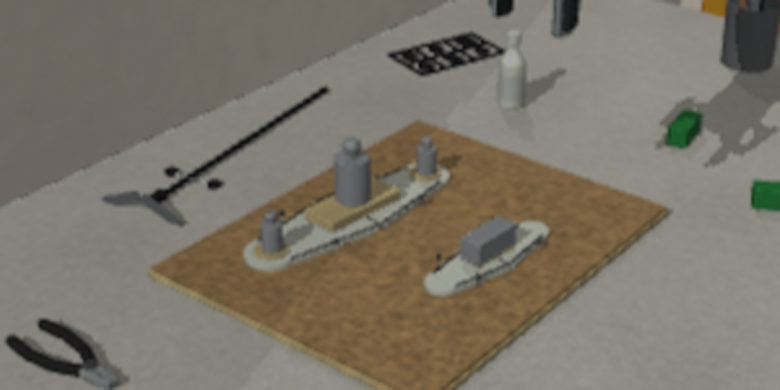

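Both views agree. The weights stand upright and centred, and the bottle and cutters are untouched. Handing in.

```bash
python3 - <<'E'
from workcell import job_done
print(job_done())
E
```

```text
the job is handed in; nothing more can be done
None
```

The job is handed in at about 41 s, with every piece in place and the arm clear. The hand-in gave no verdict.

**What I did:** I laid the steel bar on the tailplane brace and the strip on the wing brace. Then I stood a small weight on each tip patch and the heavy weight on the middle of the strip. Each piece was lowered slowly, and the wrist force read 3–6 N upward just before each release.

**Last checks (wrist camera):**

| Piece | Offset from target | Note |
|---|---|---|
| Strip | about 1 mm | length within about 1° of the span |
| Heavy weight | about 1 mm from the strip's middle | |
| Small weights | about 1–2 mm from the patch centres | an earlier picture of the +y weight gave about 2–3 mm |
| Bar | about 2 mm | length within about 2° of the tailplane span; checked when placed, only seen in place in later pictures |

In the final scene and side pictures everything stands upright and looks at rest. The glue bottle, the side cutters and the green bars in view look unmoved; I judged that by eye.

**What disagreed:**
- **Cameras:** the scene camera put most things 3–4 mm farther out in x than the wrist camera, and the bar 7 mm. I used mostly the wrist values.
- **Strip grip:** my first grip on the strip looked too shallow, so I reopened the gripper and took it again 5 mm lower before lifting.

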